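# Set the covered vial insert on the cooling pot and uncover it

### The job

Take the stirring rod from its holder, stir the cooling balls in the steel pot with it until every ball has rolled out of its place, and stand the rod back in its holder, with all the balls still in the pot. Then lift the vial insert by the steel knob of its stem, with the clear cover still sitting on it, carry it upright and lower it onto the pot without dropping it until its flange sits flat on the rim, and let go of the knob. Finally lift the cover alone by its collar, leaving the insert seated and undisturbed on the pot, and finish while still holding the cover level in the gripper, clear above the top of the stem; leave everything else on the counter where it stands.

Things in the scene. Friction and masses are not known exactly. Their poses are not given: they have to be found in the camera images.
- pot: round double-walled brushed-steel cooling pot standing on the counter, too heavy to shift; origin: centre of its underside, z up. Outer diameter 152, inner diameter 136, rim 85 above the counter, inner floor 6 above the counter; two small wire lugs on opposite sides reach 96 from the axis at height 58.
- ball0_center (a point): centre of one of six alike hard, slick white cooling balls, diameter 28, 12 g, lying loose in one layer on the pot's floor near its wall, none near the middle (ball 1 of 6).
- ball1_center (a point): centre of one of six alike hard, slick white cooling balls, diameter 28, 12 g, lying loose in one layer on the pot's floor near its wall, none near the middle (ball 2 of 6).
- ball2_center (a point): centre of one of six alike hard, slick white cooling balls, diameter 28, 12 g, lying loose in one layer on the pot's floor near its wall, none near the middle (ball 3 of 6).
- ball3_center (a point): centre of one of six alike hard, slick white cooling balls, diameter 28, 12 g, lying loose in one layer on the pot's floor near its wall, none near the middle (ball 4 of 6).
- ball4_center (a point): centre of one of six alike hard, slick white cooling balls, diameter 28, 12 g, lying loose in one layer on the pot's floor near its wall, none near the middle (ball 5 of 6).
- ball5_center (a point): centre of one of six alike hard, slick white cooling balls, diameter 28, 12 g, lying loose in one layer on the pot's floor near its wall, none near the middle (ball 6 of 6).
- holder_bore (a point): centre of the mouth of the bore for the rod, in a fixed grey block 110 x 56 x 65 high, 65 above the counter; the bore is 19 in diameter, 55 deep, vertical, with a 6 chamfer all round the mouth. Three pens stand wedged in the other end of the block, at least 40 from the bore, tops up to 115 above the counter.
- rod_tip (a point): lower end of the stirring rod, on its axis; the rod's z axis runs along the rod from the tip to the handle. Rod 190 long, 60 g: steel shaft of diameter 11 for the first 122, then a grey handle of diameter 18 and length 68. It stands loosely upright in the bore, tip on the bore's floor, and may lean slightly.
- rod_grip (a point): middle of the rod's handle, on its axis, 156 from the tip.
- insert_knob (a point): centre of the free part of the knob on top of the insert's steel stem: an upright cylinder, diameter 18, whose top 28 stand out above the cover's collar; this point is 14 below its top, 112 above the insert's underside. Gripping it lifts the insert with the cover that sits on it, together about 0.5 kg.
- insert_seat (a point): centre of the underside of the flange of the vial insert (the inner lid): a grey plug, diameter 124 (116 at its foot), reaches 14 below and enters the pot with 6 to spare all round; the flange, diameter 154, 6 thick, rests on the pot's rim; above it a pad with fixed vials and the stem, its top 112 above this point. At the start it stands on the counter on its plug, z axis up.
- cover_rim (a point): centre of the lower edge of the cover, the outer lid: a clear bell of diameter 144, 48 high, with a white collar on top, 160 g. It rests loosely on the insert's flange, 6 above insert_seat, held central to about 3 by the pad; its z axis points up.
- cover_collar (a point): centre (half-way up) of the cover's white collar, an upright tube, outer diameter 42, bore 30, height 30, on top of the bell; this point is 63 above the cover's lower edge, 15 above the bell's top. The stem (diameter 18) passes up through the bore and stands 28 out of it. Gripping the collar lifts the cover alone.
- pill_jar: bystander: white plastic jar, diameter 44, 62 high; origin: centre of its underside.
- amber_jar: bystander: small amber glass jar, diameter 36, 55 high; origin: centre of its underside.
- tape: bystander: roll of grey tape lying flat, diameter 66, 25 high; origin: centre of its underside.
- carton: bystander: small paper carton 45 x 85 x 28 high; origin: centre of its underside.
- thermometer: bystander: white clinical thermometer 18 x 125 x 12 high, lying flat; origin: centre of the underside of its body.
There are look-alikes about, which are no part of the job. What is shaped like the part that bears insert_knob but red is not meant. What is shaped like the part that bears cover_rim but orange is not meant.

How it is judged:
By the outcome, as a careful person would: the job done as asked, in the order asked, and still so for the second after the job is handed in, while the arm keeps its last pose, push and grip.
It also fails if it takes over 72 s, if anything falls off the work surface, if the arm or the gripper's body presses on something with over 40 N, if the wrist force passes 120 N, or if a joint passes its speed limit or range.

### The arm

A 6-joint arm with a two-finger parallel gripper is mounted at the origin on the work surface. World frame = base frame: x ahead of the robot, y to its left, z up, the work surface at z = 0. Lengths are in mm, angles in rad, forces in N, time in s.
With the tool pointing down it reaches from about 350 to 875 mm from the base axis. Payload 4.2 kg.
Tool frame: the origin (TCP) lies midway between the tips of the shut fingers; the grasp point (between the pads) lies 19 mm behind it; z points along the fingers, y is the direction in which the jaws open and shut (so a half turn about z gives the same grasp; the last joint's range is limited). The gripper opens to 85 mm and grips with 20 to 120 N. Pads are 22 mm wide; open, the fingers measure 114 mm over their backs; the gripper's body (76 mm by 85 mm) begins 54 mm behind the grasp point. The pads swing forward as they close: fully open they stand 13 mm farther back than shut.
Start: joints at [1.59, 0.385, 0.008, 0, -1.194, -0.259], TCP at [148.411, 607.102, 231.312] pointing down, gripper open.
Joint ranges: [-3.14, 3.14], [-1.21, 2.06], [-1.07, 1.41], [-3.16, 2.05], [-2.99, -0.16], [-3.1, 3.1]. Speed limits (rad/s): [2.79, 2.79, 3.14, 3.14, 3.14, 3.14].

### API

Orientations are given as a unit quaternion [x, y, z, w].
In Python, from bench import arm, eyes, nets gives the robot as it stands.
- The arm moves only by the tool jog_arm, never from a script. Its argument "rows" is a list of rows, each a list of 3 entries, a list of its own where there are three numbers: the shift along the tool's x, y, z in cm, then the turn, a rotation vector about the tool's x, y, z in degrees, then the finger opening in cm, from 0 to 8.54. In form: [[[x, y, z], [ax, ay, az], jaw], ...]. A call has 1 to 10 rows; each row shifts and turns the commanded pose from where the row before left it, along the tool's axes as they then stand; what a row does not reach is not made up. A row lasts 1/8 s, in which the tool goes at most 62.5 mm and 10.7 degrees, less where a joint would pass 70% of its speed; a pose out of reach is approached as far as the arm can. A call with a gripper value outside its range is refused whole. The fingers move at their own pace and stop on an object; the grip force is fixed at half the most. Time passes only in rows, so rows that do not move let the fingers close. It gives the time, the measured TCP pose, the force and the opening at its end, in the units of the state.
- arm.read_state(): the state, without advancing time (a new reading comes with each control period).
- eyes.get_image(name): name is "scene" or "top" or "wrist"; returns the picture (420x560x3 uint8, red, green, blue); there is no depth.
- eyes.camera_model(name): a dict with "K" (3x3 intrinsics, pixels), "rvec" (rotation vector, rad) and "tvec" (3), from world to camera coordinates, as OpenCV has them. Camera axes: x right, y down, z forward; pixel columns grow to the right and rows downward; lengths in mm; the calibration is good to about 2 mm. A picture is of the moment at which its call begins: read the wrist's pose just before it. camera_model takes no time and is no camera call; for the wrist camera it gives the pose at the moment of the call.
- arm.job_done(): hands the job in, once; it reports no verdict.
Trained networks look in the newest picture that a camera, given by its name, has taken for a name from the list of things; names that differ only in an ending like _2 or _b are one class to them, and where a whole thing is asked for, a point or a joint stands for the part that bears it (a point fixed in the world has none). Each returns a list of dicts, best first, with "conf" (0 to 1); they miss things now and then, are a little off and sometimes report something else, mostly with a low value. They report only what shows in the picture. A call takes as long as a camera call. They do not tell look-alikes from the thing itself.
- nets.boxes_of(camera, name): "position" ([column, row] as shares, 0 to 1, of the picture: columns of its width, rows of its height, amid what is visible of it).
The state is a dict: "clock": time; "joints": joint angles; "joint_vel": joint speeds; "joint_efforts": joint torques, N m; "position": TCP position; "ee_rot": TCP orientation; "contact_force": force on the tool from outside, world axes, zero at the start; "wrist_torque": the same for the moment, N m; "gripper_width": finger opening in mm.
Only numpy, scipy, OpenCV 4.12 (cv2) and the standard library are available. Lean on these libraries where they do the work, as an engineer would, in place of code of your own. Each camera call takes 0.05 s, during which the arm holds its last target.

## Working session

There is one attempt and no reset: what is moved stays moved. The work goes in short steps, Python scripts to look and compute and a tool call to move; the robot and the scene stay as the last step left them, time stands still between calls to the robot, and variables do not carry over. Pictures are saved under pics/ and viewed, and the job is handed in when it is done.

Besides the shell and the picture viewer there is one more tool, called after ">>>" by a JSON object that holds its "op" and its "data", one argument or row to a line. jog_arm: Moves the arm, as the interface text tells. Its arguments: {"type":"object","properties":{"rows":{"type":"array","items":{"type":"array"}}},"required":["rows"]}

```bash
ls; mkdir -p pics; cat > h.py <<'E'
import numpy as np, cv2
from bench import arm, eyes, nets
from scipy.spatial.transform import Rotation as R
def cam(n):
    m=eyes.camera_model(n); return np.array(m["K"],float),np.array(m["rvec"],float),np.array(m["tvec"],float)
def ray(n,px,m=None):
    K,rv,t=m or cam(n); Rm=cv2.Rodrigues(rv)[0]; C=-Rm.T@t.ravel()
    d=Rm.T@np.linalg.inv(K)@np.array([px[0],px[1],1.]); return C,d
def atz(n,px,z,m=None):
    C,d=ray(n,px,m); return C+d*(z-C[2])/d[2]
def proj(n,P,m=None):
    K,rv,t=m or cam(n); return cv2.projectPoints(np.array(P,float).reshape(-1,3),rv,t,K,None)[0].reshape(-1,2)
def snap(n,f,s=1):
    im=eyes.get_image(n); cv2.imwrite("pics/"+f,cv2.cvtColor(im,cv2.COLOR_RGB2BGR)); return im
E
python3 - <<'E'
from h import *
print(arm.read_state())
for n in ("scene","top","wrist"):
    snap(n,n+"0.png"); K,rv,t=cam(n); print(n,K.round(1).tolist(),ray(n,(280,210)))
E
```

```text
pics
{'clock': 0.0, 'joints': array([ 1.58962476e+00,  3.85552434e-01,  6.63489336e-03, -4.85664552e-04,
       -1.19397415e+00, -2.58604344e-01]), 'joint_vel': array([0.00014078, 0.00127556, 0.00087644, 0.00083377, 0.00151397,
       0.00045433]), 'joint_efforts': array([ 3.44057644e-04, -3.92283154e+01,  1.88396269e+01,  4.18603912e+00,
       -4.68648796e-03,  4.55677224e-06]), 'position': array([148.27175246, 606.56900847, 230.22958243]), 'ee_rot': array([ 9.92810754e-01, -1.19689845e-01, -7.86682999e-05,  1.06882461e-03]), 'contact_force': array([-0.70280022, -0.5355238 , -0.73723356]), 'wrist_torque': array([ 0.03748224, -0.02837181, -0.00654055]), 'gripper_width': 85.18309942601273}
scene [[403.3, 0.0, 279.3], [0.0, 403.3, 213.5], [0.0, 0.0, 1.0]] (array([795.44168443, 370.65273572, 850.92224503]), array([-0.35429681, -0.42251037, -0.83428736]))
top [[416.9, 0.0, 274.7], [0.0, 416.9, 206.5], [0.0, 0.0, 1.0]] (array([ 3.82606448e+02, -3.94743177e-01,  1.03216467e+03]), array([ 0.10146844, -0.03189896, -0.9944429 ]))
wrist [[308.6, 0.0, 281.8], [0.0, 308.6, 209.8], [0.0, 0.0, 1.0]] (array([221.78748799, 588.3630494 , 373.32507858]), array([-0.29486876,  0.07641546, -0.95249557]))
```

View pics/scene0.png

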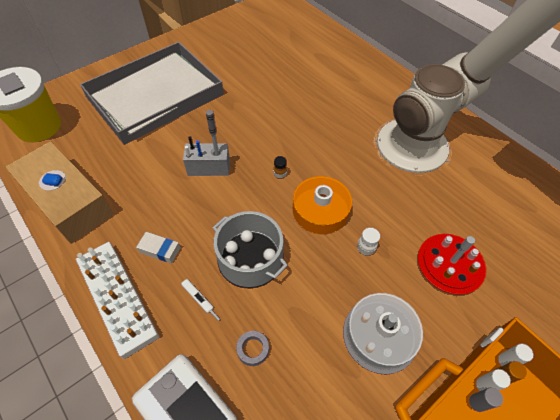

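View pics/top0.png

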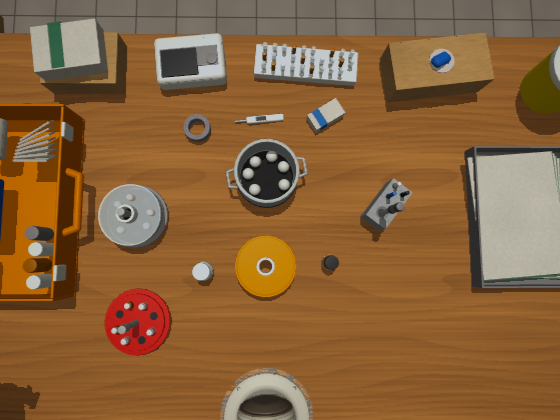

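View pics/wrist0.png

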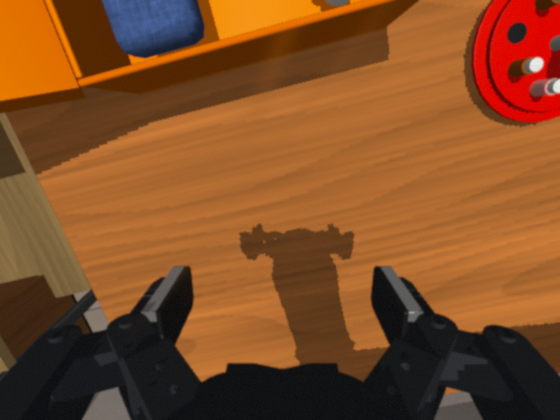

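```bash
python3 - <<'E'
from h import *
for n in ("top","scene"):
    for k in ("pot","holder_bore","rod_grip","rod_tip","insert_knob","insert_seat","cover_collar","ball0_center"):
        r=nets.boxes_of(n,k); print(n,k,[(round(x["conf"],2),[round(x["position"][0]*560),round(x["position"][1]*420)]) for x in r[:6]])
E
```

```text
top pot [(0.81, [265, 174])]
top holder_bore []
top rod_grip [(0.65, [392, 208])]
top rod_tip [(0.51, [393, 210])]
top insert_knob [(0.86, [137, 320]), (0.7, [133, 211])]
top insert_seat [(0.97, [136, 321]), (0.88, [130, 213])]
top cover_collar [(0.94, [130, 216]), (0.88, [265, 273])]
top ball0_center [(0.49, [282, 185])]
scene pot [(0.84, [250, 245])]
scene holder_bore [(0.55, [206, 159])]
scene rod_grip [(0.84, [212, 130]), (0.66, [159, 244])]
scene rod_tip [(0.61, [214, 129]), (0.43, [391, 327])]
scene insert_knob [(0.84, [386, 328]), (0.64, [453, 263])]
scene insert_seat [(0.9, [448, 266]), (0.78, [384, 330])]
scene cover_collar [(0.84, [383, 331]), (0.59, [280, 167]), (0.58, [323, 206]), (0.37, [257, 356])]
scene ball0_center [(0.49, [244, 234]), (0.49, [214, 130])]
```

```bash
python3 - <<'E'
import cv2,numpy as np
t=cv2.imread('pics/top0.png');s=cv2.imread('pics/scene0.png')
def c(im,x,y,w=90,h=90,f=4): return cv2.resize(im[y:y+h,x:x+w],None,fx=f,fy=f,interpolation=cv2.INTER_CUBIC)
cv2.imwrite('pics/c1.png',np.hstack([c(t,220,130),c(s,205,200)]))
cv2.imwrite('pics/c2.png',np.hstack([c(t,350,165),c(s,165,95)]))
cv2.imwrite('pics/c3.png',np.hstack([c(t,90,170),c(s,340,285)]))
E
```

```text
(no output)
```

View pics/c1.png

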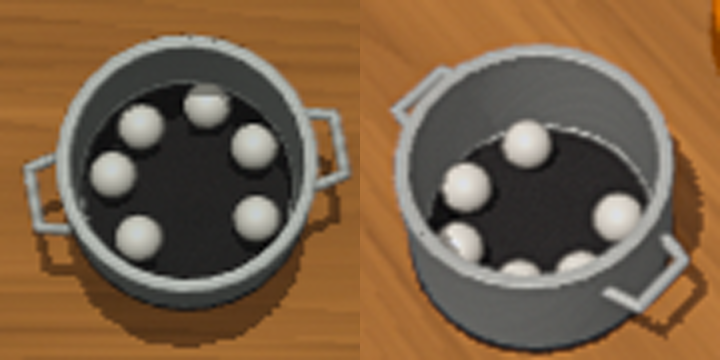

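View pics/c2.png

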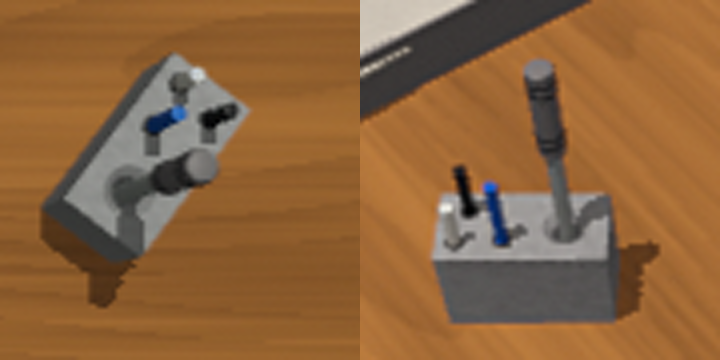

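View pics/c3.png

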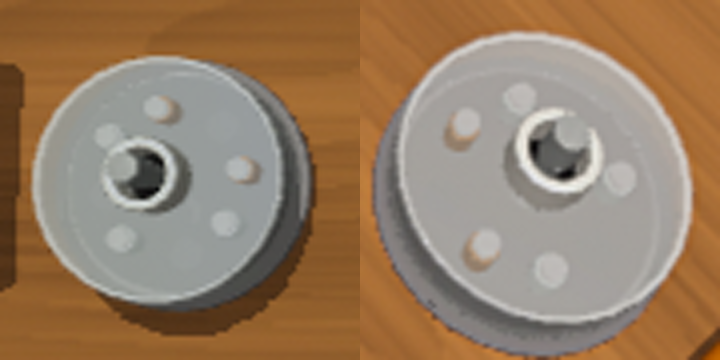

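```bash
cat >> h.py <<'E'
def tri(a,b,na="top",nb="scene"):
    C1,d1=ray(na,a);C2,d2=ray(nb,b); d1=d1/np.linalg.norm(d1);d2=d2/np.linalg.norm(d2)
    s=np.linalg.lstsq(np.c_[d1,-d2],C2-C1,rcond=None)[0]; p=C1+s[0]*d1;q=C2+s[1]*d2
    return (p+q)/2,np.linalg.norm(p-q)
E
python3 - <<'E'
from h import *
np.set_printoptions(precision=1,suppress=True)
for k,a,b,z in [("pot",(266.5,170.6),(248.3,241.2),85),("rodtop",(400.3,206.4),(209.7,112.2),None),("bore",(381.4,211.7),(215.1,152.7),65),("knobtop",(119.7,211),(392.7,318.4),126),("collar",(125.1,212.9),(389.4,322.7),98)]:
    print(k,*tri(a,b)); 
    if z: print(atz("top",a,z),atz("scene",b,z))
m=cam("top")
b=[(141,126),(207,104),(255,146),(258,218),(139,238),(114,174)]
P=np.array([atz("top",(x/4+220-.4,y/4+130-.4),20,m) for x,y in b]);print(P)
E
```

```text
pot [572.4  -0.1  77.5] 0.7306564772805485
[570.6   0.1  85. ] [574.8   3.2  85. ]
rodtop [ 475.2 -271.3  196.8] 0.0916451770491822
bore [ 478.8 -271.4   59.7] 2.4343295633473128
[ 477.4 -269.1   65. ] [ 481.7 -268.1   65. ]
knobtop [473.4 318.6 123.5] 1.479405291268279
[472.7 318.4 126. ] [475.  318.3 126. ]
collar [471.7 317.7  93.2] 0.04234177419669204
[471.3 316.1  98. ] [473.8 318.   98. ]
[[607.3  28.9  20. ]
 [621.3 -11.8  20. ]
 [594.9 -41.5  20. ]
 [549.9 -43.1  20. ]
 [537.4  29.9  20. ]
 [577.2  45.4  20. ]]
```

>>> {"op": "jog_arm", "data": {
  "rows": [
    [[0,0,-0.5],[0,0,9.5],8.5],
    [[0,0,-0.5],[0,0,9.5],8.5],
    [[0,0,-0.5],[0,0,9.5],8.5],
    [[0,0,0],[0,0,9.5],8.5],
    [[0,0,0],[0,0,9.5],8.5],
    [[0,0,0],[0,0,9.5],8.5],
    [[0,0,0],[0,0,9.5],8.5],
    [[0,0,0],[0,0,9.7],8.5]
  ]
}}

```text
clock: 1.95
position: [148.4, 607.1, 246.3]
ee_rot: [-0.705, 0.709, 0.0, 0.0]
contact_force: [-0.3, 0.2, 0.1]
gripper_width: 85.2
```

>>> {"op": "jog_arm", "data": {
  "rows": [
    [[4.5,-3.65,0],[0,0,0],8.5],
    [[4.5,-3.65,0],[0,0,0],8.5],
    [[4.5,-3.65,0],[0,0,0],8.5],
    [[4.5,-3.65,0],[0,0,0],8.5],
    [[4.5,-3.65,0],[0,0,0],8.5],
    [[4.5,-3.65,0],[0,0,0],8.5],
    [[4.5,-3.65,0],[0,0,0],8.5],
    [[4.5,-3.65,0],[0,0,0],8.5],
    [[6,0,0],[0,0,0],8.5],
    [[6,0,0],[0,0,0],8.5]
  ]
}}

```text
clock: 3.2
position: [441.0, 125.5, 246.3]
ee_rot: [0.707, -0.707, 0.0, -0.0]
contact_force: [0.1, -0.9, -0.1]
gripper_width: 84.9
```

>>> {"op": "jog_arm", "data": {
  "rows": [
    [[6,0,0],[0,0,0],8.5],
    [[6,0,0],[0,0,0],8.5],
    [[6,0,0],[0,0,0],8.5],
    [[6,0,0],[0,0,0],8.5],
    [[6,0,0],[0,0,0],8.5]
  ]
}}

```text
clock: 3.82
position: [441.1, -174.6, 246.8]
ee_rot: [0.708, -0.707, 0.001, -0.0]
contact_force: [1.0, 0.2, 0.0]
gripper_width: 85.1
```

```bash
python3 - <<'E'
from h import *
s=arm.read_state();print(s['position'],s['joints'])
snap("wrist","w1.png");print(ray("wrist",(280,210)))
print(proj("wrist",[[478,-270,65],[475,-271,197],[477,-270.5,166]]))
E
```

```text
[ 441.05378216 -174.55247072  246.8464607 ] [-3.31373442e-02  1.12607720e-01 -3.21474172e-01  1.62900627e-04
 -1.13528588e+00  3.44215214e-02]
(array([ 438.31223128, -257.110338  ,  389.54822671]), array([ 0.00600827,  0.30172904, -0.95339299]))
[[241.26981918  98.87980476]
 [218.19653036  87.58480972]
 [224.229041    91.88941825]]
```

View pics/w1.png

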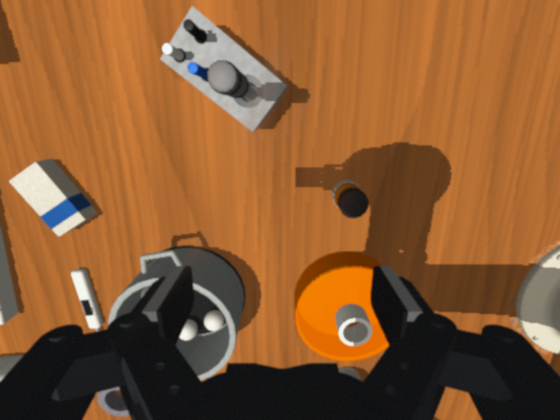

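```bash
python3 - <<'E'
import cv2,numpy as np
t=cv2.imread('pics/w1.png')
cv2.imwrite('pics/c4.png',cv2.resize(t[0:140,150:300],None,fx=4,fy=4,interpolation=cv2.INTER_CUBIC))
E
```

```text
(no output)
```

View pics/c4.png

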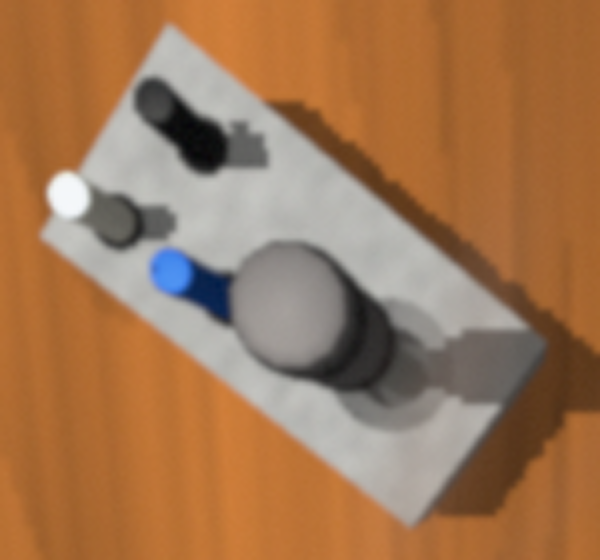

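```bash
python3 - <<'E'
from h import *
np.set_printoptions(precision=1,suppress=True)
print(atz("wrist",(222.1,76.6),200),atz("wrist",(222.1,76.6),197),atz("wrist",(248,90.8),65))
print(atz("wrist",(167.5,65.5),115)) # blue pen
# pot rim check from wrist later
for z in (65,200): print(z, atz("top",(400.3,206.4),z),atz("scene",(209.7,112.2),z))
E
```

```text
[ 471.8 -276.6  200. ] [ 472.4 -276.9  197. ] [ 471.1 -277.5   65. ]
[ 530.7 -293.8  115. ]
65 [ 489.9 -314.    65. ] [ 410.7 -400.6   65. ]
200 [ 474.9 -270.3  200. ] [ 476.8 -268.1  200. ]
```

>>> {"op": "jog_arm", "data": {
  "rows": [
    [[4.9,-1.65,0.5],[0,0,0],8.5],
    [[4.9,-1.65,0.5],[0,0,0],8.5],
    [[0,0,1],[0,0,0],8.5]
  ]
}}

```text
clock: 4.25
position: [475.1, -273.3, 225.6]
ee_rot: [-0.706, 0.708, -0.0, -0.0]
contact_force: [-0.4, 0.0, -1.0]
gripper_width: 85.0
```

```bash
python3 - <<'E'
from h import *
s=arm.read_state();print(s['position'],s['joints'])
snap("wrist","w2.png");snap("top","t2.png")
p=s['position'];print(proj("wrist",[p,p+[0,0,19]]))
print(proj("wrist",[[478,-270,65],[475,-270,200]]))
E
```

```text
[ 475.10449232 -273.2830742   225.60429877] [-2.25870118e-01  2.58356746e-01 -1.91785323e-01  5.21736977e-04
 -1.12034094e+00  2.22558449e-01]
[[274.24600527 265.22464703]
 [273.45485513 285.18930775]]
[[274.40174705 192.51614236]
 [275.27755816 249.66986298]]
```

View pics/w2.png

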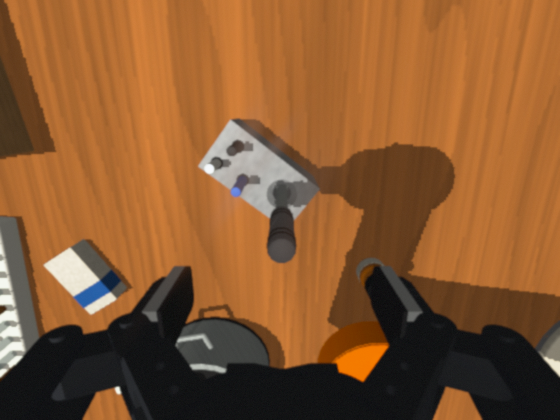

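View pics/t2.png

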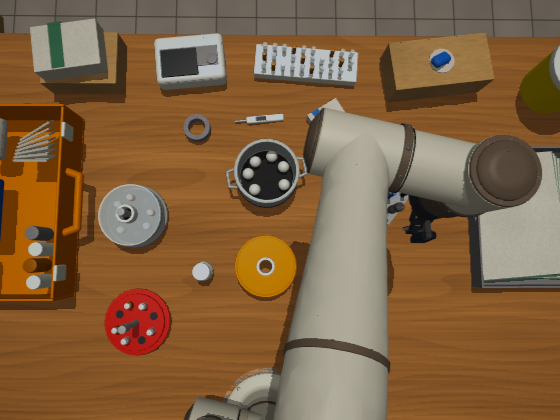

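>>> {"op": "jog_arm", "data": {
  "rows": [
    [[-0.28,-0.1,1.5],[0,0,0],8.5],
    [[0,0,1.6],[0,0,0],8.5],
    [[0,0,1.6],[0,0,0],8.5],
    [[0,0,1.6],[0,0,0],8.5],
    [[0,0,1.6],[0,0,0],5],
    [[0,0,0],[0,0,0],1],
    [[0,0,0],[0,0,0],1],
    [[0,0,0],[0,0,0],1]
  ]
}}

```text
clock: 5.35
position: [475.9, -267.7, 148.4]
ee_rot: [0.708, -0.706, 0.001, -0.0]
contact_force: [-0.9, -0.8, -0.5]
gripper_width: 16.4
```

```bash
python3 - <<'E'
from h import *
s=arm.read_state();print(s['position'],s['gripper_width'],s['contact_force'])
snap("wrist","w3.png");snap("scene","s3.png")
E
```

```text
[ 475.9149628  -267.68476043  148.39760938] 16.42582034221291 [-0.87726614 -0.75027071 -0.51771484]
```

View pics/w3.png

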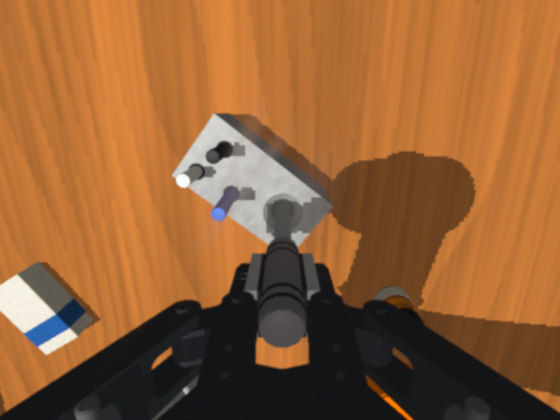

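View pics/s3.png

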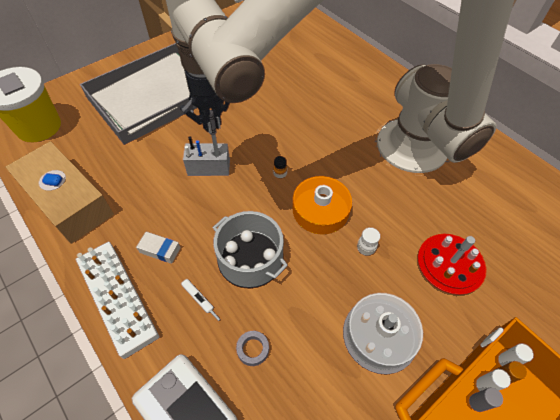

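>>> {"op": "jog_arm", "data": {
  "rows": [
    [[0,0,-0.5],[0,0,0],0.5],
    [[0,0,-1.2],[0,0,0],0.5],
    [[0,0,-1.5],[0,0,0],0.5],
    [[0,0,-2],[0,0,0],0.5],
    [[0,0,-3],[0,0,0],0.5],
    [[0,0,-3],[0,0,0],0.5],
    [[0,0,-1],[0,0,0],0.5],
    [[0,0,0],[0,0,0],0.5]
  ]
}}

```text
clock: 6.45
position: [475.4, -267.7, 269.8]
ee_rot: [0.707, -0.707, 0.0, -0.0]
contact_force: [0.9, -0.8, -1.7]
gripper_width: 16.7
```

```bash
python3 - <<'E'
from h import *
s=arm.read_state();print(s['position'],s['gripper_width'],s['contact_force'])
snap("wrist","w4.png");snap("scene","s4.png")
p=s['position']; print(proj("scene",[p+[0,0,19+34],p+[0,0,19],p+[0,0,19-156]]),proj("wrist",[p+[0,0,19+34],p+[0,0,19-156]]))
E
```

```text
[ 475.36217384 -267.66077114  269.79215162] 16.742659320020813 [ 0.89813025 -0.80932673 -1.7111077 ]
[[202.35838373  66.51650358]
 [204.75679393  80.22692135]
 [213.97272504 132.90942991]] [[274.42863578 345.08474809]
 [278.41245086 198.34581666]]
```

View pics/w4.png

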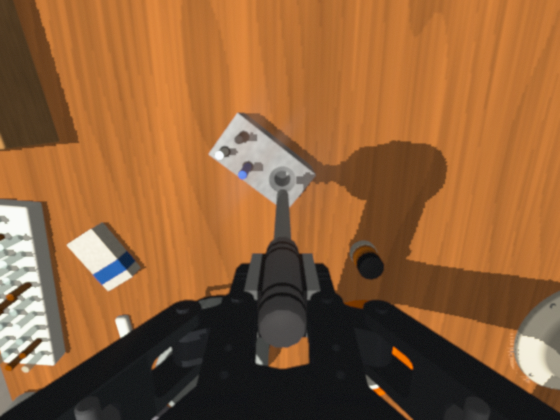

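View pics/s4.png

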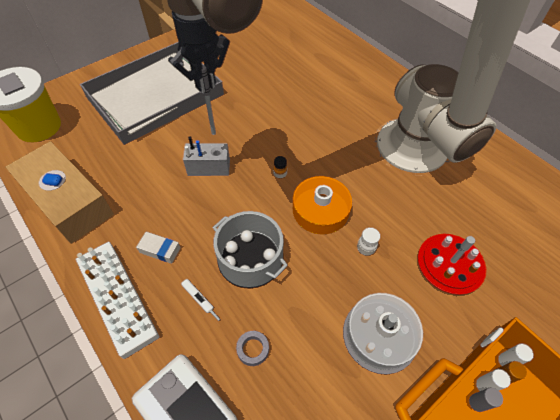

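```bash
python3 - <<'E'
import cv2,numpy as np
t=cv2.imread('pics/w4.png');s=cv2.imread('pics/s4.png')
f=lambda a:cv2.resize(a,None,fx=6,fy=6,interpolation=cv2.INTER_CUBIC)
cv2.imwrite('pics/c5.png',np.hstack([f(t[150:240,250:315]),f(s[85:175,180:245])]))
E
```

```text
(no output)
```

View pics/c5.png

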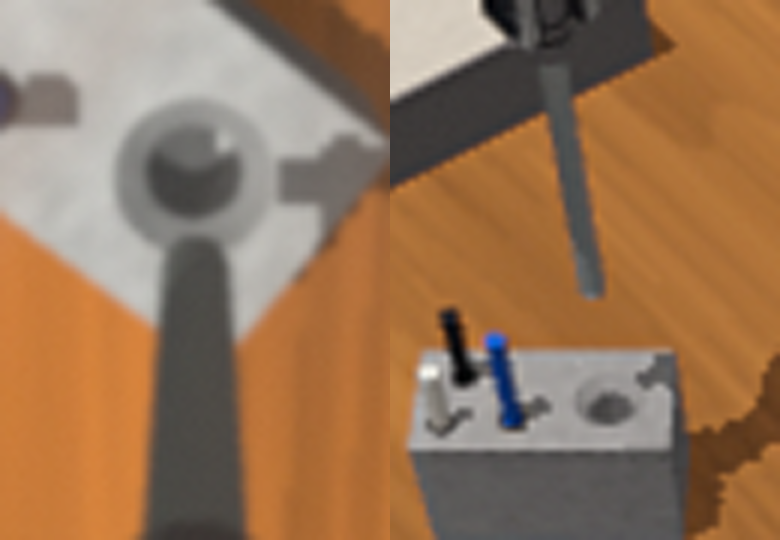

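```bash
python3 - <<'E'
from h import *
np.set_printoptions(precision=1,suppress=True)
a=atz("scene",(213.1,133.6),132.8);b=atz("scene",(215.9,151.3),65);print("scene",a,b,b-a)
a=atz("wrist",(282.3,191.3),132.8);b=atz("wrist",(282.1,178.3),65);print("wrist",a,b,b-a)
E
```

```text
scene [ 478.3 -267.   132.8] [ 477.4 -270.8   65. ] [ -0.9  -3.8 -67.8]
wrist [ 471.7 -274.4  132.8] [ 471.6 -272.4   65. ] [ -0.1   2.  -67.8]
```

>>> {"op": "jog_arm", "data": {
  "rows": [
    [[-3,-1.06,0],[0,0,0],0.5],
    [[-5,-1.77,0],[0,0,0],0.5],
    [[-5.5,-1.95,0],[0,0,0],0.5],
    [[-5.5,-1.95,0],[0,0,0],0.5],
    [[-5,-1.77,0],[0,0,0],0.5],
    [[-2.97,-1.06,0],[0,0,0],0.5],
    [[0,0,0],[0,0,0],0.5],
    [[0,0,0],[0,0,0],0.5]
  ]
}}

```text
clock: 7.55
position: [570.1, 1.7, 268.2]
ee_rot: [0.707, -0.707, -0.001, 0.001]
contact_force: [-1.0, -0.3, -0.5]
gripper_width: 16.7
```

```bash
python3 - <<'E'
from h import *
s=arm.read_state();print(s['position'],s['gripper_width'],s['contact_force'])
p=s['position']
t=snap("wrist","w5.png");sc=snap("scene","s5.png");print(proj("scene",[p+[0,0,-137]]),proj("wrist",[p+[0,0,19-156]]))
f=lambda a:cv2.resize(a[...,::-1],None,fx=4,fy=4,interpolation=cv2.INTER_CUBIC)
cv2.imwrite('pics/c6.png',np.hstack([f(t[140:280,190:290+90])[:, :],f(sc[180:320,200:300])][:1]))
cv2.imwrite('pics/c7.png',f(sc[160:300,190:320]))
E
```

```text
[570.05639183   1.70201748 268.17802654] 16.6990471139239 [-0.95437317 -0.29470595 -0.51748498]
[[248.52426901 228.64617011]] [[279.40165389 198.73317754]]
```

View pics/w5.png

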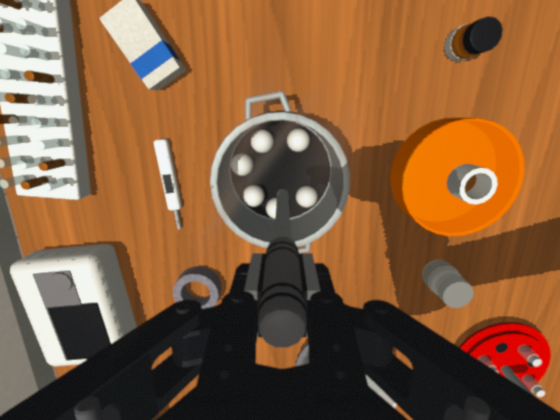

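View pics/c7.png

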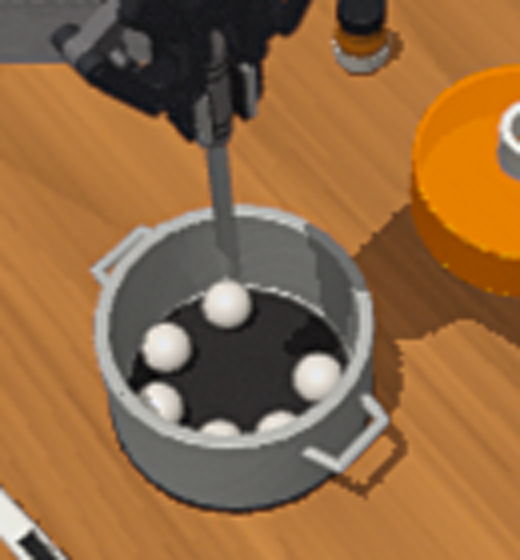

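```bash
python3 - <<'E'
from h import *
np.set_printoptions(precision=1,suppress=True)
a=atz("scene",(248,229),131.2);b=atz("scene",(248.3,241.2),85);print("scene",a,b,b-a)
a=atz("wrist",(282.3,191.5),131.2);b=atz("wrist",(280,181),85);print("wrist",a,b,b-a)
E
```

```text
scene [571.4   1.7 131.2] [574.8   3.2  85. ] [  3.3   1.5 -46.2]
wrist [567.3  -5.3 131.2] [569.6  -5.3  85. ] [  2.3   0.1 -46.2]
```

```bash
python3 - <<'E'
import numpy as np
a=np.radians(191+15*np.arange(0,25)); p=42*np.c_[np.cos(a),np.sin(a)]
d=np.diff(p,axis=0)/10
print(-d[:,::-1].round(2).tolist() and [[round(-y,2),round(-x,2)] for x,y in d]); print(p[0],p[22],p[24])
E
```

```text
Traceback (most recent call last):
TypeError: bad operand type for unary -: 'list'
```

>>> {"op": "jog_arm", "data": {
  "rows": [
    [[-0.08,-0.3,1],[0,0,0],0.5],
    [[0,0,2],[0,0,0],0.5],
    [[0,0,2.5],[0,0,0],0.5],
    [[0,0,2.5],[0,0,0],0.5],
    [[0,0,2],[0,0,0],0.5],
    [[0,0,1.6],[0,0,0],0.5],
    [[0,0,0],[0,0,0],0.5],
    [[0,0,0],[0,0,0],0.5]
  ]
}}

```text
clock: 8.65
position: [574.3, 2.8, 154.0]
ee_rot: [0.707, -0.707, 0.001, -0.001]
contact_force: [-0.2, 0.2, 0.4]
gripper_width: 16.8
```

```bash
python3 - <<'E'
from h import *
s=arm.read_state();print(s['position'],s['gripper_width'],s['contact_force'])
p=s['position']
t=snap("wrist","w6.png");sc=snap("scene","s6.png")
f=lambda a:cv2.resize(a[...,::-1],None,fx=4,fy=4,interpolation=cv2.INTER_CUBIC)
cv2.imwrite('pics/c9.png',np.hstack([f(t[150:290,240:330]),f(sc[180:320,200:300])]))
E
```

```text
[574.25117402   2.7540689  154.02960896] 16.756844674961908 [-0.21254605  0.22112534  0.38264377]
```

View pics/c9.png

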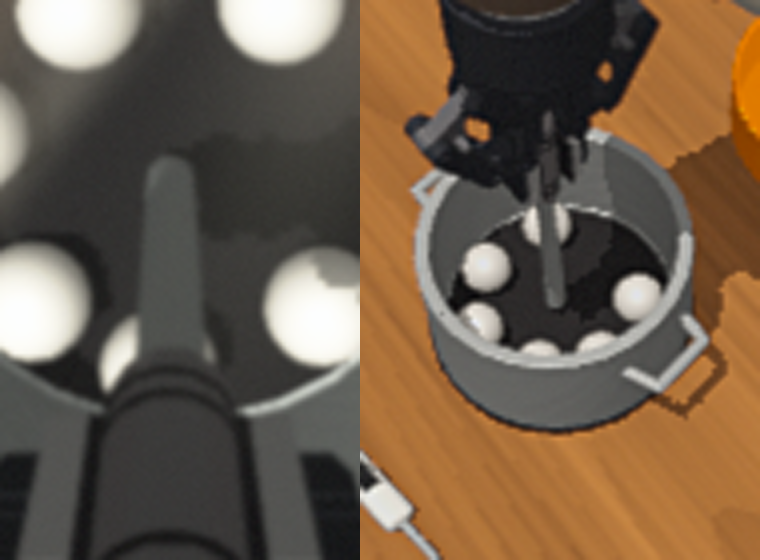

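```bash
python3 - <<'E'
import numpy as np
a=np.radians(191+15*np.arange(0,25)); p=42*np.c_[np.cos(a),np.sin(a)]
d=np.diff(p,axis=0)/10
print([[round(-y,2),round(-x,2)] for x,y in d]); print(p[0],p[23],p[24])
E
```

```text
[[np.float64(1.04), np.float64(-0.35)], [np.float64(0.91), np.float64(-0.61)], [np.float64(0.73), np.float64(-0.82)], [np.float64(0.49), np.float64(-0.98)], [np.float64(0.22), np.float64(-1.07)], [np.float64(-0.07), np.float64(-1.09)], [np.float64(-0.35), np.float64(-1.04)], [np.float64(-0.61), np.float64(-0.91)], [np.float64(-0.82), np.float64(-0.73)], [np.float64(-0.98), np.float64(-0.49)], [np.float64(-1.07), np.float64(-0.22)], [np.float64(-1.09), np.float64(0.07)], [np.float64(-1.04), np.float64(0.35)], [np.float64(-0.91), np.float64(0.61)], [np.float64(-0.73), np.float64(0.82)], [np.float64(-0.49), np.float64(0.98)], [np.float64(-0.22), np.float64(1.07)], [np.float64(0.07), np.float64(1.09)], [np.float64(0.35), np.float64(1.04)], [np.float64(0.61), np.float64(0.91)], [np.float64(0.82), np.float64(0.73)], [np.float64(0.98), np.float64(0.49)], [np.float64(1.07), np.float64(0.22)], [np.float64(1.09), np.float64(-0.07)]]
[-41.2283417   -8.01397781] [-41.89769011   2.9297719 ] [-41.2283417   -8.01397781]
```

>>> {"op": "jog_arm", "data": {
  "rows": [
    [[0.2,1.03,0.3],[0,0,0],0.5],
    [[0.2,1.03,0],[0,0,0],0.5],
    [[0.2,1.03,0],[0,0,0],0.5],
    [[0.2,1.03,0],[0,0,0],0.5],
    [[1.04,-0.35,0],[0,0,0],0.5],
    [[0.91,-0.61,0],[0,0,0],0.5],
    [[0.73,-0.82,0],[0,0,0],0.5],
    [[0.49,-0.98,0],[0,0,0],0.5],
    [[0.22,-1.07,0],[0,0,0],0.5],
    [[-0.07,-1.09,0],[0,0,0],0.5]
  ]
}}

```text
clock: 10.0
position: [582.6, -38.3, 150.1]
ee_rot: [0.707, -0.707, -0.0, 0.0]
contact_force: [0.2, 1.6, -0.5]
gripper_width: 16.4
```

```bash
python3 - <<'E'
from h import *
s=arm.read_state();print(s['position'],s['gripper_width'],s['contact_force'])
sc=snap("scene","s7.png")
f=lambda a:cv2.resize(a[...,::-1],None,fx=4,fy=4,interpolation=cv2.INTER_CUBIC)
cv2.imwrite('pics/c10.png',f(sc[180:320,190:310]))
E
```

```text
[582.64097811 -38.26146147 150.11290982] 16.447349773539287 [ 0.17170283  1.62095665 -0.45830432]
```

View pics/c10.png

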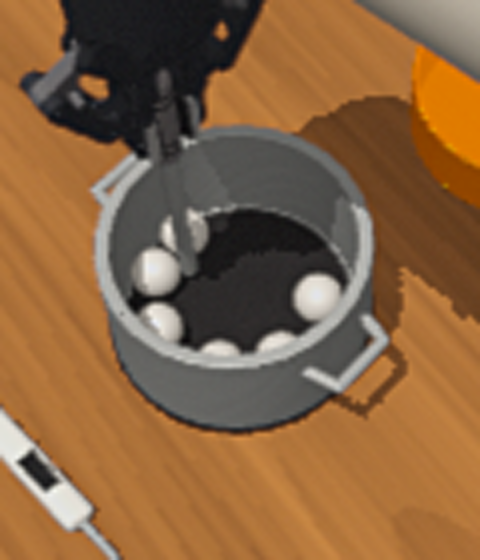

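>>> {"op": "jog_arm", "data": {
  "rows": [
    [[-0.35,-1.04,0],[0,0,0],0.5],
    [[-0.61,-0.91,0],[0,0,0],0.5],
    [[-0.82,-0.73,0],[0,0,0],0.5],
    [[-0.98,-0.49,0],[0,0,0],0.5],
    [[-1.07,-0.22,0],[0,0,0],0.5],
    [[-1.09,0.07,0],[0,0,0],0.5],
    [[-1.04,0.35,0],[0,0,0],0.5],
    [[-0.91,0.61,0],[0,0,0],0.5],
    [[-0.73,0.82,0],[0,0,0],0.5]
  ]
}}

```text
clock: 11.18
position: [597.9, 37.4, 151.0]
ee_rot: [0.708, -0.706, 0.002, -0.0]
contact_force: [-0.6, -5.0, 0.1]
gripper_width: 16.6
```

```bash
python3 - <<'E'
from h import *
s=arm.read_state();print(s['position'],s['gripper_width'],s['contact_force'])
sc=snap("scene","s8.png")
f=lambda a:cv2.resize(a[...,::-1],None,fx=4,fy=4,interpolation=cv2.INTER_CUBIC)
cv2.imwrite('pics/c11.png',f(sc[180:320,190:310]))
E
```

```text
[597.93511917  37.41183678 150.99598176] 16.628867005599847 [-0.57196887 -4.97112915  0.09681725]
```

View pics/c11.png

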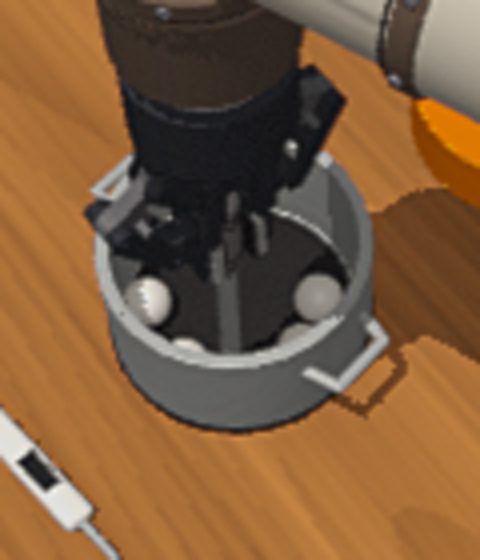

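>>> {"op": "jog_arm", "data": {
  "rows": [
    [[-0.49,0.98,0],[0,0,0],0.5],
    [[-0.22,1.07,0],[0,0,0],0.5],
    [[0.07,1.09,0],[0,0,0],0.5],
    [[0.35,1.04,0],[0,0,0],0.5],
    [[0.61,0.91,0],[0,0,0],0.5],
    [[0.82,0.73,0],[0,0,0],0.5],
    [[0.98,0.49,0],[0,0,0],0.5]
  ]
}}

```text
clock: 12.1
position: [536.5, 16.6, 151.7]
ee_rot: [0.708, -0.706, 0.002, -0.003]
contact_force: [5.5, -0.5, 0.3]
gripper_width: 16.4
```

```bash
python3 - <<'E'
from h import *
s=arm.read_state();print(s['position'],s['gripper_width'],s['contact_force'])
sc=snap("scene","s9.png");w=snap("wrist","w9.png")
f=lambda a:cv2.resize(a[...,::-1],None,fx=3,fy=3,interpolation=cv2.INTER_CUBIC)
cv2.imwrite('pics/c12.png',np.hstack([f(sc[180:320,190:310]),f(w[150:290,210:340])]))
E
```

```text
[536.5165644   16.63794265 151.67755348] 16.43035060531965 [ 5.52434427 -0.47685278  0.27851065]
```

View pics/c12.png

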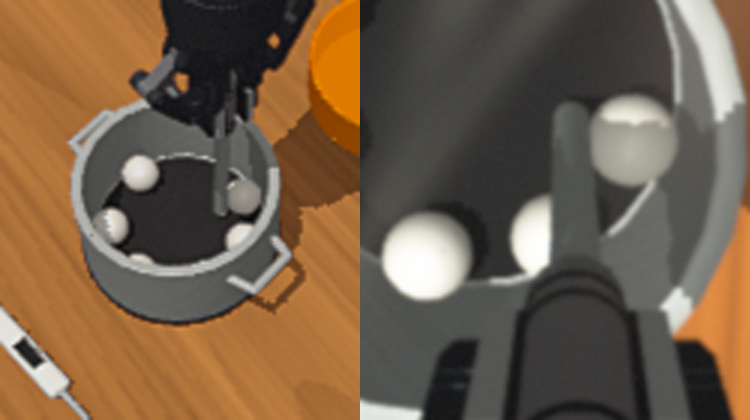

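>>> {"op": "jog_arm", "data": {
  "rows": [
    [[0.34,-1,0],[0,0,0],0.5],
    [[0.34,-1,0],[0,0,0],0.5],
    [[0.34,-1,0],[0,0,0],0.5],
    [[0.34,-1,0],[0,0,0],0.5],
    [[0,0,0],[0,0,0],0.5],
    [[0,0,0],[0,0,0],0.5]
  ]
}}

```text
clock: 12.95
position: [573.6, 2.8, 150.1]
ee_rot: [0.707, -0.707, -0.0, 0.0]
contact_force: [1.0, -0.5, -0.4]
gripper_width: 16.6
```

```bash
python3 - <<'E'
from h import *
s=arm.read_state();print(s['position'],s['gripper_width'],s['contact_force'])
sc=snap("scene","s10.png");w=snap("wrist","w10.png")
f=lambda a:cv2.resize(a[...,::-1],None,fx=3,fy=3,interpolation=cv2.INTER_CUBIC)
cv2.imwrite('pics/c13.png',np.hstack([f(sc[180:320,190:310]),f(w[150:290,210:340])]))
E
```

```text
[573.60408348   2.79232577 150.05559673] 16.560999449124022 [ 1.00525778 -0.47323264 -0.41646157]
```

View pics/w10.png

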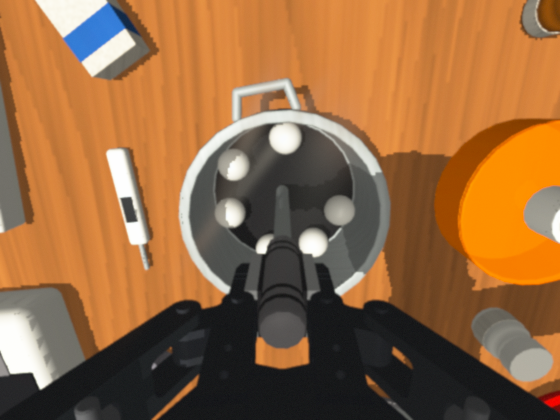

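View pics/c13.png

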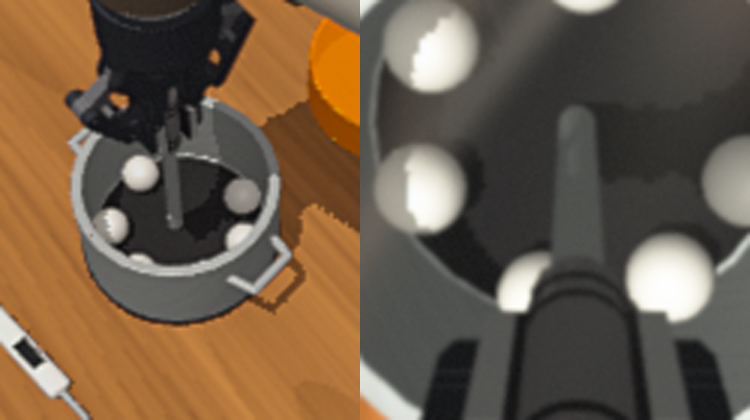

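```bash
python3 - <<'E'
from h import *
np.set_printoptions(precision=1,suppress=True)
tip=atz("wrist",(282.5,191),12);c=[573,2.5,0]
off=np.array([573.6,2.8,12])-tip;print(off)
for q in [(285.5,138),(234,165),(230.5,213),(266,245),(313,242.5),(340,210)]:
    p=atz("wrist",q,20)+off-c;print(q,p[:2],np.degrees(np.arctan2(p[1],p[0])),np.hypot(*p[:2]))
# rim centre
a=atz("wrist",(286,205),85)+off;print(a)
E
```

```text
[2.9 6.6 0. ]
(285.5, 138) [ -1.9 -48.9] -92.17739331342557 48.942353931222826
(234, 165) [ 43.7 -25.4] -30.17693329569691 50.58819743893071
(230.5, 213) [49.  19.4] 21.620552110537897 52.74300088050812
(266, 245) [16.4 51.9] 72.43582668420255 54.406644192434165
(313, 242.5) [-28.8  49.2] 120.33301177142584 57.022153813217905
(340, 210) [-52.8  16.4] 162.7590109391763 55.323566219896136
[571.4  -5.5  85. ]
```

```bash
python3 - <<'E'
import numpy as np
a=np.radians(207+15*np.arange(0,25)); p=44*np.c_[np.cos(a),np.sin(a)]
d=np.diff(p,axis=0)/10
print([[float(round(-y,2)),float(round(-x,2))] for x,y in d]); print(p[0],p[20],p[22])
E
```

```text
[[0.95, -0.65], [0.75, -0.87], [0.49, -1.04], [0.21, -1.13], [-0.09, -1.15], [-0.38, -1.08], [-0.65, -0.95], [-0.87, -0.75], [-1.04, -0.49], [-1.13, -0.21], [-1.15, 0.09], [-1.08, 0.38], [-0.95, 0.65], [-0.75, 0.87], [-0.49, 1.04], [-0.21, 1.13], [0.09, 1.15], [0.38, 1.08], [0.65, 0.95], [0.87, 0.75], [1.04, 0.49], [1.13, 0.21], [1.15, -0.09], [1.08, -0.38]]
[-39.20428706 -19.97558199] [-36.90150499  23.96411754] [-43.93969953   2.30278207]
```

>>> {"op": "jog_arm", "data": {
  "rows": [
    [[0.67,1.31,0],[0,0,0],0.5],
    [[0.67,1.31,0],[0,0,0],0.5],
    [[0.67,1.31,0],[0,0,0],0.5],
    [[0.95,-0.65,0],[0,0,0],0.5],
    [[0.75,-0.87,0],[0,0,0],0.5],
    [[0.49,-1.04,0],[0,0,0],0.5],
    [[0.21,-1.13,0],[0,0,0],0.5],
    [[-0.09,-1.15,0],[0,0,0],0.5],
    [[-0.38,-1.08,0],[0,0,0],0.5],
    [[-0.65,-0.95,0],[0,0,0],0.5]
  ]
}}

```text
clock: 14.3
position: [598.5, -29.6, 147.7]
ee_rot: [-0.707, 0.707, 0.005, -0.005]
contact_force: [-8.7, 4.6, 0.7]
gripper_width: 16.8
```

>>> {"op": "jog_arm", "data": {
  "rows": [
    [[-0.87,-0.75,0],[0,0,0],0.5],
    [[-1.04,-0.49,0],[0,0,0],0.5],
    [[-1.13,-0.21,0],[0,0,0],0.5],
    [[-1.15,0.09,0],[0,0,0],0.5],
    [[-1.08,0.38,0],[0,0,0],0.5],
    [[-0.95,0.65,0],[0,0,0],0.5]
  ]
}}

```text
clock: 15.05
position: [604.7, 32.1, 148.7]
ee_rot: [0.707, -0.707, -0.002, 0.003]
contact_force: [-1.3, -1.9, -0.9]
gripper_width: 16.7
```

>>> {"op": "jog_arm", "data": {
  "rows": [
    [[-0.75,0.87,0],[0,0,0],0.5],
    [[-0.49,1.04,0],[0,0,0],0.5],
    [[-0.21,1.13,0],[0,0,0],0.5],
    [[0.09,1.15,0],[0,0,0],0.5],
    [[0.38,1.08,0],[0,0,0],0.5],
    [[0.65,0.95,0],[0,0,0],0.5],
    [[0.87,0.75,0],[0,0,0],0.5]
  ]
}}

```text
clock: 15.92
position: [539.2, 26.9, 151.6]
ee_rot: [0.708, -0.706, 0.002, -0.003]
contact_force: [5.0, -3.1, -0.9]
gripper_width: 16.7
```

```bash
python3 - <<'E'
from h import *
s=arm.read_state();print(s['position'],s['gripper_width'],s['contact_force'])
sc=snap("scene","s11.png");w=snap("wrist","w11.png")
f=lambda a:cv2.resize(a[...,::-1],None,fx=3,fy=3,interpolation=cv2.INTER_CUBIC)
cv2.imwrite('pics/c14.png',np.hstack([f(sc[180:320,190:310]),f(w[130:270,210:340])]))
E
```

```text
[539.15161621  26.87806261 151.59874465] 16.68613445282081 [ 5.02894036 -3.08419303 -0.86657513]
```

View pics/c14.png

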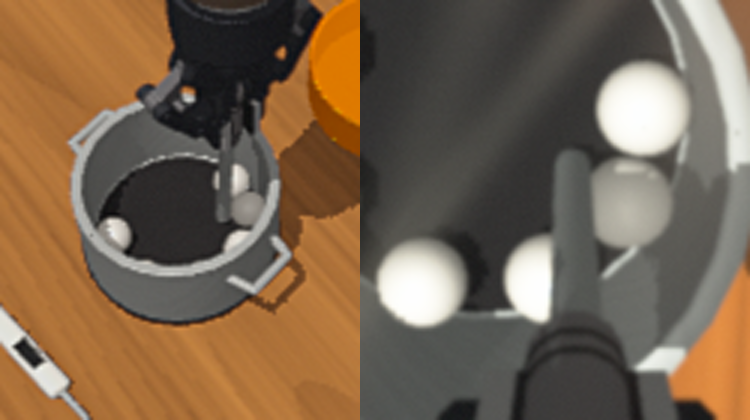

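>>> {"op": "jog_arm", "data": {
  "rows": [
    [[1.04,0.49,0],[0,0,0],0.5],
    [[0.65,-1.3,0],[0,0,0],0.5],
    [[0.4,-1.4,0],[0,0,0],0.5],
    [[0.3,-1.48,0],[0,0,0],0.5],
    [[0,0,0],[0,0,0],0.5],
    [[0,0,-1],[0,0,0],0.5],
    [[0,0,-2.5],[0,0,0],0.5],
    [[0,0,-3.5],[0,0,0],0.5],
    [[0,0,-3.5],[0,0,0],0.5],
    [[0,0,-1.2],[0,0,0],0.5]
  ]
}}

```text
clock: 17.27
position: [574.4, 3.2, 270.5]
ee_rot: [0.708, -0.707, 0.001, -0.002]
contact_force: [0.4, 0.7, -1.9]
gripper_width: 16.5
```

```bash
python3 - <<'E'
from h import *
s=arm.read_state();print(s['position'],s['gripper_width'],s['contact_force'])
p=s['position']
sc=snap("scene","s12.png");w=snap("wrist","w12.png")
print(proj("scene",[p+[0,0,-138.5]]))
f=lambda a:cv2.resize(a[...,::-1],None,fx=3,fy=3,interpolation=cv2.INTER_CUBIC)
cv2.imwrite('pics/c15.png',np.hstack([f(sc[160:320,190:310]),f(w[100:260,210:340])]))
E
```

```text
[574.38556926   3.18392628 270.46854301] 16.474466986422414 [ 0.3740392   0.70275759 -1.88026181]
[[247.24316323 230.05162042]]
```

View pics/c15.png

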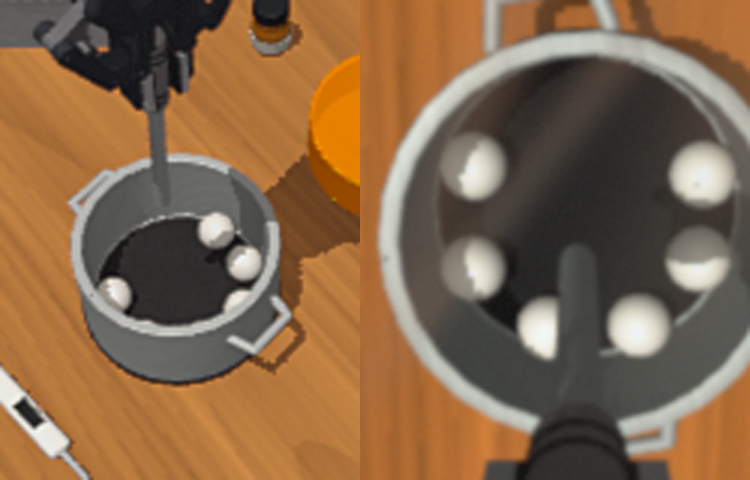

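>>> {"op": "jog_arm", "data": {
  "rows": [
    [[3,1.1,0],[0,0,0],0.5],
    [[5,1.83,0],[0,0,0],0.5],
    [[5.6,2.04,0],[0,0,0],0.5],
    [[5.6,2.04,0],[0,0,0],0.5],
    [[5,1.83,0],[0,0,0],0.5],
    [[3,1.1,0],[0,0,0],0.5],
    [[0,0,0],[0,-2.6,0],0.5],
    [[0,0,0],[0,0,0],0.5]
  ]
}}

```text
clock: 18.38
position: [473.9, -269.7, 265.5]
ee_rot: [-0.707, 0.707, 0.017, 0.015]
contact_force: [-0.0, 0.2, -0.6]
gripper_width: 16.6
```

```bash
python3 - <<'E'
from h import *
s=arm.read_state();print(s['position'],s['gripper_width'],s['ee_rot'])
p=s['position']
sc=snap("scene","s13.png");w=snap("wrist","w13.png")
print(proj("scene",[p+[0,0,-138.5]]))
f=lambda a:cv2.resize(a[...,::-1],None,fx=6,fy=6,interpolation=cv2.INTER_CUBIC)
cv2.imwrite('pics/c16.png',np.hstack([f(w[150:240,250:315]),f(sc[85:175,180:245])]))
E
```

```text
[ 473.91938053 -269.67786114  265.52892166] 16.552391788820646 [-0.706545    0.70728443  0.01745862  0.01543021]
[[214.29776276 133.84592021]]
```

View pics/c16.png

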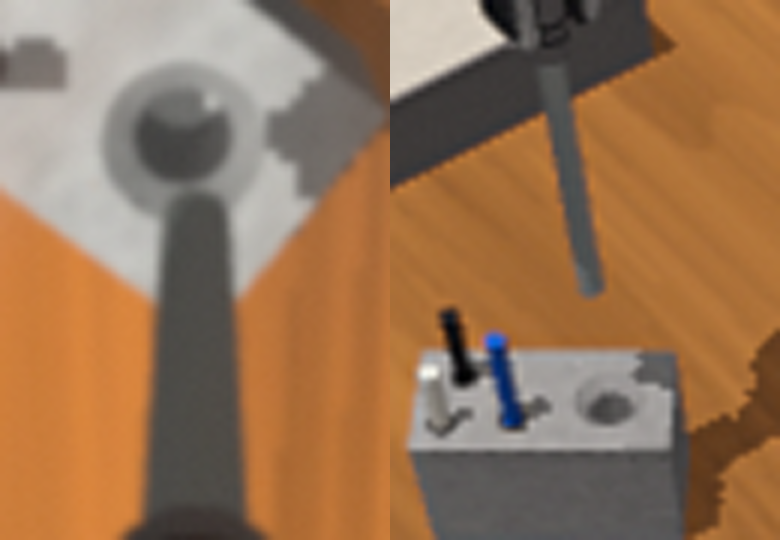

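>>> {"op": "jog_arm", "data": {
  "rows": [
    [[0.12,-0.1,0.5],[0,0,0],0.5],
    [[0.07,0,1.5],[0,0,0],0.5],
    [[0.07,0,1.5],[0,0,0],0.5],
    [[0.06,0,1.5],[0,0,0],0.5],
    [[0.03,0,0.7],[0,0,0],0.5],
    [[0,0,0],[0,0,0],0.5]
  ]
}}

```text
clock: 19.23
position: [475.5, -270.1, 209.5]
ee_rot: [0.707, -0.707, -0.017, -0.016]
contact_force: [0.7, -0.2, -0.6]
gripper_width: 16.5
```

```bash
python3 - <<'E'
from h import *
s=arm.read_state();print(s['position'],s['gripper_width'],s['contact_force'])
sc=snap("scene","s14.png");w=snap("wrist","w14.png")
f=lambda a:cv2.resize(a[...,::-1],None,fx=6,fy=6,interpolation=cv2.INTER_CUBIC)
cv2.imwrite('pics/c17.png',np.hstack([f(w[150:240,250:315]),f(sc[95:185,180:245])]))
E
```

```text
[ 475.50943869 -270.14073174  209.50113104] 16.53852303290335 [ 0.68502347 -0.16024798 -0.6145379 ]
```

View pics/c17.png

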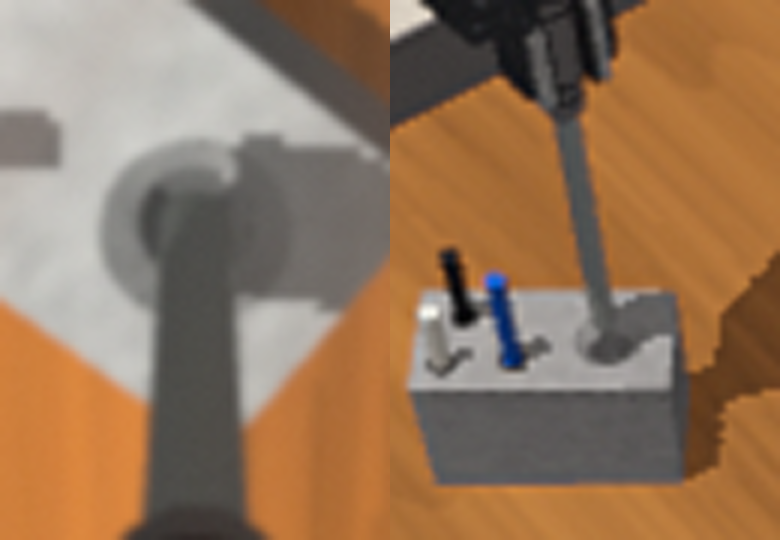

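>>> {"op": "jog_arm", "data": {
  "rows": [
    [[0.03,0,0.8],[0,0,0],0.5],
    [[0.05,0,1],[0,0,0],0.5],
    [[0.05,0,1.2],[0,0,0],0.5],
    [[0.05,0,1.2],[0,0,0],0.5],
    [[0.05,0,1],[0,0,0],0.5],
    [[0.03,0,0.5],[0,0,0],0.5],
    [[0,0,0],[0,0,0],0.5]
  ]
}}

```text
clock: 20.2
position: [475.6, -270.2, 152.8]
ee_rot: [0.707, -0.707, -0.016, -0.016]
contact_force: [0.1, 0.3, 0.5]
gripper_width: 16.4
```

```bash
python3 - <<'E'
from h import *
s=arm.read_state();print(s['position'],s['gripper_width'],s['contact_force'])
sc=snap("scene","s15.png")
cv2.imwrite('pics/c18.png',cv2.resize(sc[60:200,140:280][...,::-1],None,fx=4,fy=4))
E
```

```text
[ 475.63600511 -270.17263203  152.7765137 ] 16.40228211559584 [0.10607728 0.25409921 0.53350249]
```

View pics/c18.png

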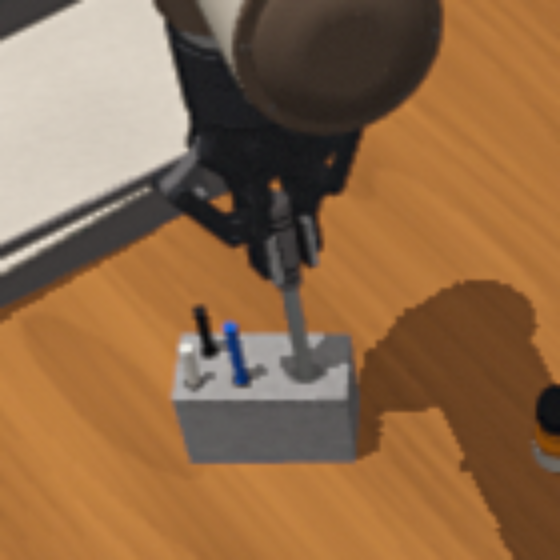

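>>> {"op": "jog_arm", "data": {
  "rows": [
    [[0.01,0,0.3],[0,0,0],0.5],
    [[0,0,0],[0,0,0],0.5],
    [[0,0,0],[0,0,0],4],
    [[0,0,0],[0,0,0],8.5],
    [[-0.07,0,-1.5],[0,0,0],8.5],
    [[-0.13,0,-3],[0,0,0],8.5],
    [[-0.2,0,-4.5],[0,0,0],8.5],
    [[-0.1,0,-2],[0,2.6,0],8.5],
    [[-4,0,0],[0,0,0],8.5],
    [[-6,0,0],[0,0,0],8.5]
  ]
}}

```text
clock: 21.5
position: [475.9, -169.8, 261.7]
ee_rot: [-0.707, 0.708, -0.001, 0.001]
contact_force: [0.6, 0.5, -1.1]
gripper_width: 85.3
```

```bash
python3 - <<'E'
from h import *
s=arm.read_state();print(s['position'],s['gripper_width'],s['contact_force'],s['ee_rot'],s['joints'])
sc=snap("scene","s16.png");snap("wrist","w16.png");t=snap("top","t16.png")
f=lambda a:cv2.resize(a[...,::-1],None,fx=4,fy=4,interpolation=cv2.INTER_CUBIC)
cv2.imwrite('pics/c19.png',np.hstack([f(sc[80:190,150:250]),f(t[160:270,350:440])]))
E
```

```text
[ 475.92268479 -169.81851995  261.70982354] 85.26737957069444 [ 0.59505689  0.5113464  -1.13354406] [-7.06540286e-01  7.07671709e-01 -1.05103477e-03  6.86893061e-04] [-2.06844233e-02  1.56406053e-01 -2.30793197e-01  5.03767966e-04
 -1.18112957e+00  1.88935517e-02]
```

View pics/c19.png

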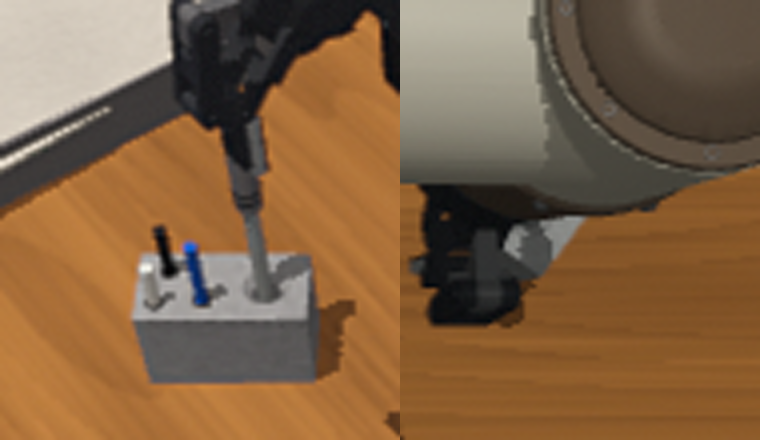

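>>> {"op": "jog_arm", "data": {
  "rows": [
    [[-6.2,0,0],[0,0,0],8.5],
    [[-6.2,0,0],[0,0,0],8.5],
    [[-6.2,0,0],[0,0,0],8.5],
    [[-6.2,0,0],[0,0,0],8.5],
    [[-6.2,0,1],[0,0,0],8.5],
    [[-6.2,0,1],[0,0,0],8.5],
    [[-6,0,1],[0,0,0],8.5],
    [[-5,0,1],[0,0,0],8.5],
    [[0,0,0],[0,0,0],8.5]
  ]
}}

```text
clock: 22.78
position: [475.5, 313.5, 219.4]
ee_rot: [0.708, -0.706, 0.0, 0.001]
contact_force: [-0.3, -0.7, 0.4]
gripper_width: 84.9
```

```bash
python3 - <<'E'
from h import *
s=arm.read_state();print(s['position'],s['gripper_width'],s['contact_force'],s['joints'])
snap("wrist","w17.png");t=snap("top","t17.png");sc=snap("scene","s17.png")
f=lambda a:cv2.resize(a[...,::-1],None,fx=4,fy=4,interpolation=cv2.INTER_CUBIC)
cv2.imwrite('pics/c20.png',np.hstack([f(t[125:235,220:310]),f(sc[190:300,200:300])]))
print(proj("wrist",[[473,318,126],[471.7,317,98]]))
E
```

```text
[475.54408601 313.50213648 219.38556351] 84.85616858387142 [-0.28757346 -0.71573635  0.36437563] [ 8.67349382e-01  3.00329812e-01 -1.48874736e-01  2.57559194e-04
 -1.12294130e+00 -8.63871701e-01]
[[282.5141139  220.9670378 ]
 [283.86453235 209.45311445]]
```

View pics/w17.png

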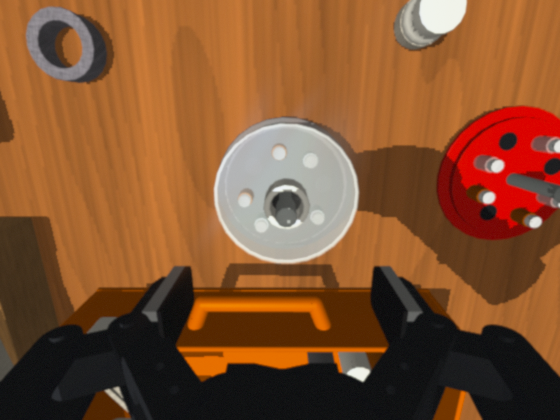

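View pics/t17.png

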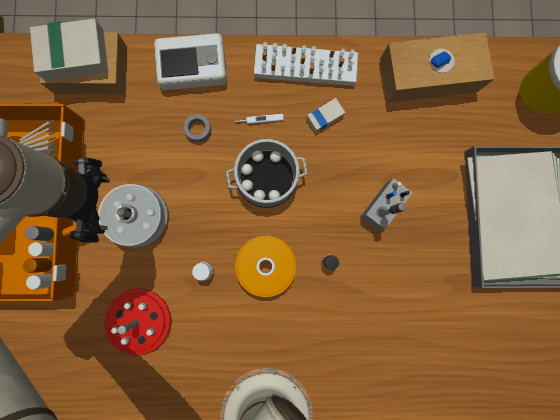

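View pics/c20.png

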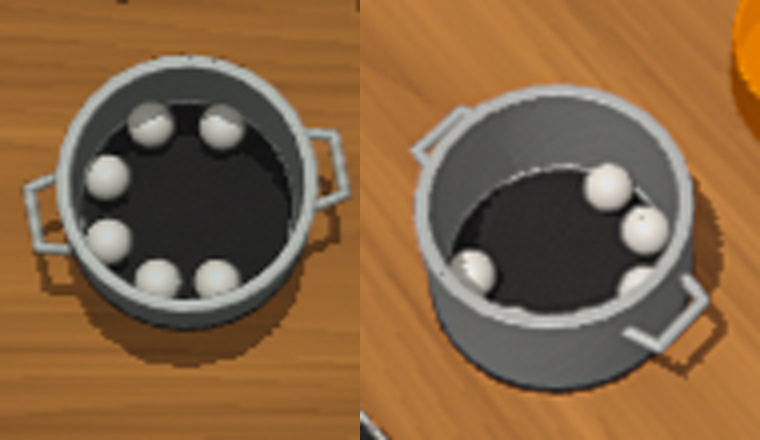

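```bash
python3 - <<'E'
from h import *
np.set_printoptions(precision=1,suppress=True)
w=cv2.imread('pics/w17.png')
cv2.imwrite('pics/c21.png',cv2.resize(w[165:255,240:330],None,fx=6,fy=6,interpolation=cv2.INTER_CUBIC))
E
```

```text
(no output)
```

View pics/c21.png

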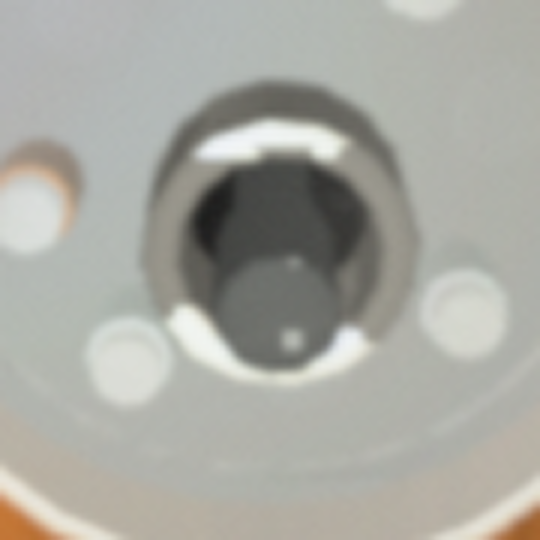

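```bash
python3 - <<'E'
from h import *
np.set_printoptions(precision=1,suppress=True)
print(atz("wrist",(286.4,216.6),126),atz("wrist",(286.6,205.4),98))
# pot check w/ new top: rim
for n,q in (("top",(186,184)),): print(atz("top",(220+q[0]/4-.4,125+q[1]/4-.4),85))
print(atz("scene",(200+(556-360)/4-.4,190+207/4-.4),85))
E
```

```text
[469.8 314.2 126. ] [469.2 313.2  98. ]
[570.6   1.   85. ]
[574.5   3.9  85. ]
```

>>> {"op": "jog_arm", "data": {
  "rows": [
    [[-0.5,0.28,2],[0,0,0],8.5],
    [[0,0,3],[0,0,0],8.5],
    [[0,0,3],[0,0,0],8.5],
    [[0,0,2.5],[0,0,0],8.5],
    [[0,0,1.1],[0,0,0],8.5],
    [[0,0,0],[0,0,0],5],
    [[0,0,0],[0,0,0],3.5]
  ]
}}

```text
clock: 23.8
position: [473.1, 316.6, 105.7]
ee_rot: [0.707, -0.707, 0.0, -0.001]
contact_force: [0.4, -0.3, -0.5]
gripper_width: 51.0
```

```bash
python3 - <<'E'
from h import *
s=arm.read_state();print(s['position'],s['gripper_width'],s['contact_force'],s['joints'])
w=snap("wrist","w18.png")
E
```

```text
[473.13715143 316.55642847 105.74628881] 50.987691890000825 [ 0.41385122 -0.3245785  -0.51554534] [ 8.74388996e-01  4.11111637e-01 -2.99201569e-01  4.79099848e-04
 -8.57940204e-01 -8.73904747e-01]
```

View pics/w18.png

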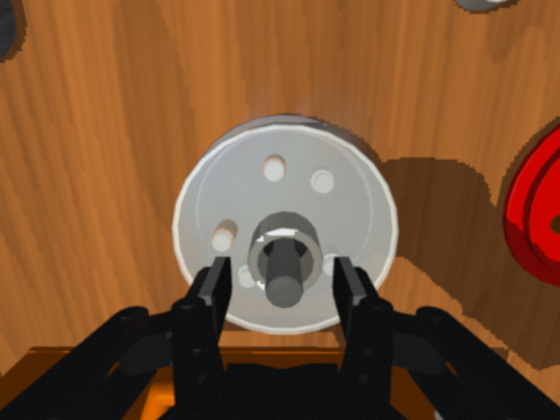

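>>> {"op": "jog_arm", "data": {
  "rows": [
    [[-0.12,0,0.25],[0,0,0],3],
    [[0,0,0],[0,0,0],1],
    [[0,0,0],[0,0,0],1],
    [[0,0,0],[0,0,0],1]
  ]
}}

```text
clock: 24.35
position: [472.3, 317.7, 102.3]
ee_rot: [0.708, -0.707, -0.0, -0.0]
contact_force: [-1.6, 0.2, 2.8]
gripper_width: 16.0
```

```bash
python3 - <<'E'
from h import *
s=arm.read_state();print(s['position'],s['gripper_width'],s['contact_force'])
w=snap("wrist","w19.png")
cv2.imwrite('pics/c22.png',cv2.resize(w[180:380,170:390][...,::-1],None,fx=3,fy=3))
E
```

```text
[472.33996483 317.71171393 102.30176171] 16.01738344363731 [-1.56290425  0.20251329  2.79935887]
```

View pics/c22.png

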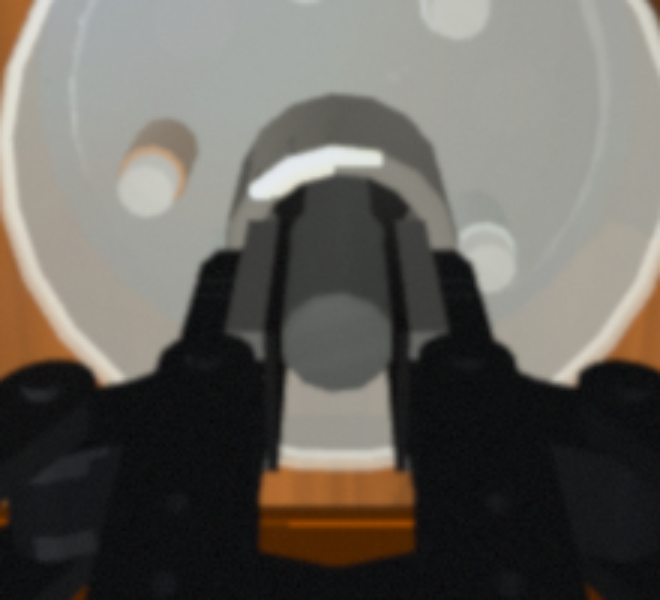

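>>> {"op": "jog_arm", "data": {
  "rows": [
    [[0,0,-0.2],[0,0,0],0.5],
    [[0,0,-0.5],[0,0,0],0.5],
    [[0,0,-1],[0,0,0],0.5],
    [[0,0,-1.5],[0,0,0],0.5],
    [[0,0,-2],[0,0,0],0.5],
    [[0,0,-2.5],[0,0,0],0.5],
    [[0,0,-2.5],[0,0,0],0.5],
    [[0,0,-2],[0,0,0],0.5],
    [[0,0,-0.8],[0,0,0],0.5],
    [[0,0,0],[0,0,0],0.5]
  ]
}}

```text
clock: 25.65
position: [472.3, 317.5, 232.5]
ee_rot: [0.707, -0.707, -0.0, -0.001]
contact_force: [0.9, -1.0, -5.0]
gripper_width: 16.1
```

```bash
python3 - <<'E'
from h import *
s=arm.read_state();print(s['position'],s['gripper_width'],s['contact_force'])
w=snap("wrist","w20.png");w=snap("scene","s20.png");w=snap("top","t20.png")
E
```

```text
[472.25543485 317.52873589 232.45801921] 16.075743360205426 [ 0.9363038  -0.96464127 -5.03788754]
```

View pics/s20.png

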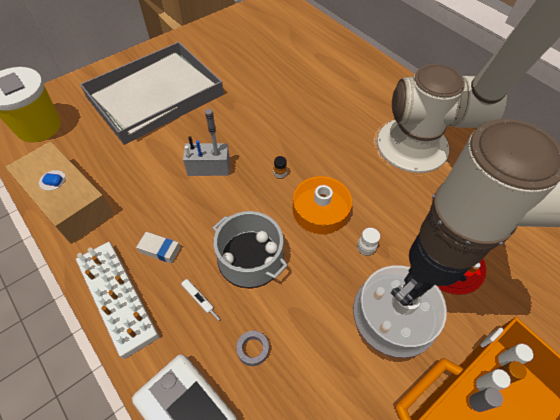

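View pics/w20.png

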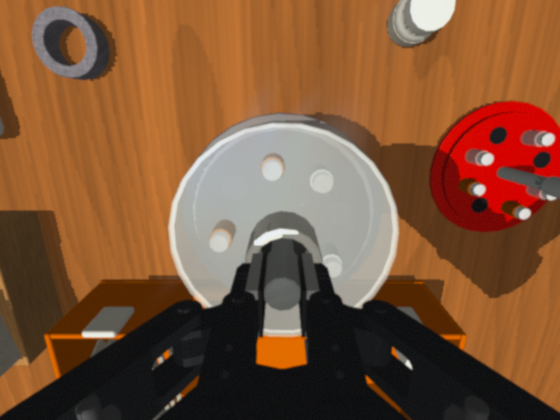

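>>> {"op": "jog_arm", "data": {
  "rows": [
    [[1,-0.32,0],[0,0,0],0.5],
    [[2.5,-0.8,0],[0,0,0],0.5],
    [[4,-1.28,0],[0,0,0],0.5],
    [[4.5,-1.44,0],[0,0,0],0.5],
    [[4.5,-1.44,0],[0,0,0],0.5],
    [[4.5,-1.44,0],[0,0,0],0.5],
    [[4.5,-1.44,0],[0,0,0],0.5],
    [[3.5,-1.12,0],[0,0,0],0.5],
    [[2,-0.64,0],[0,0,0],0.5],
    [[0.5,-0.15,0],[0,0,0],0.5]
  ]
}}

```text
clock: 27.05
position: [573.2, 0.8, 231.2]
ee_rot: [-0.707, 0.708, 0.0, -0.001]
contact_force: [0.1, 0.6, -5.0]
gripper_width: 16.1
```

>>> {"op": "jog_arm", "data": {
  "rows": [
    [[0,0,1],[0,0,0],0.5],
    [[0,0,0.5],[0,0,0],0.5],
    [[0,0,0],[0,0,0],0.5]
  ]
}}

```text
clock: 27.42
position: [572.7, 3.2, 215.9]
ee_rot: [0.708, -0.706, -0.001, 0.001]
contact_force: [-0.4, 0.2, -4.6]
gripper_width: 15.7
```

```bash
python3 - <<'E'
from h import *
s=arm.read_state();print(s['position'],s['gripper_width'],s['contact_force'])
w=snap("wrist","w21.png");sc=snap("scene","s21.png");t=snap("top","t21.png")
f=lambda a:cv2.resize(a[...,::-1],None,fx=4,fy=4,interpolation=cv2.INTER_CUBIC)
cv2.imwrite('pics/c23.png',np.hstack([f(sc[170:310,190:300])]))
cv2.imwrite('pics/c24.png',f(t[110:230,200:330]))
E
```

```text
[572.72011064   3.24292094 215.94818643] 15.731560794327574 [-0.40403926  0.16638313 -4.64297274]
```

View pics/c23.png

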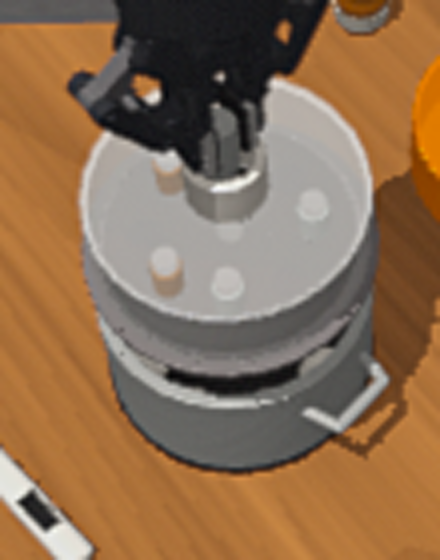

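View pics/c24.png

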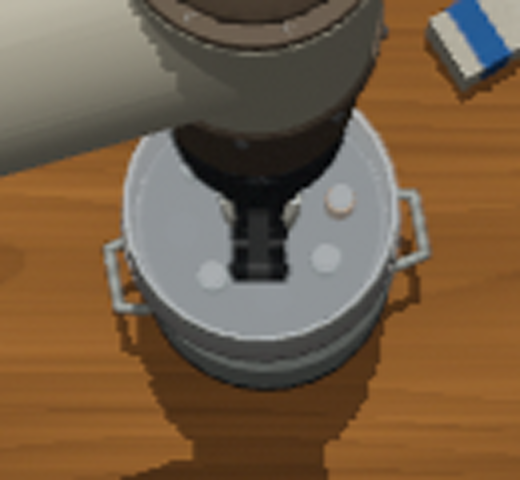

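View pics/w21.png

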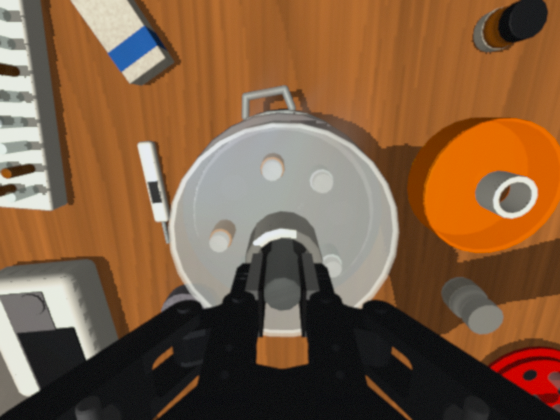

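```bash
cat > ov.py <<'E'
from h import *
def ov(n,f,items,crop,out,s=5):
    im=cv2.imread('pics/'+f); x,y,w,h=crop
    c=cv2.resize(im[y:y+h,x:x+w],None,fx=s,fy=s,interpolation=cv2.INTER_CUBIC)
    a=np.linspace(0,2*np.pi,120)
    for cx,cy,z,r,col in items:
        P=np.c_[cx+r*np.cos(a),cy+r*np.sin(a),0*a+z]
        q=(proj(n,P)+.5-[x,y])*s-.5
        cv2.polylines(c,[q.round().astype(int)],True,col,1)
    cv2.imwrite('pics/'+out,c)
E
python3 - <<'E'
from ov import *
it=lambda ox,oy,px,py:[(572.7+ox,3.2+oy,127.6,77,(0,0,255)),(572.7+ox,3.2+oy,133.6,77,(0,128,255)),(px,py,85,76,(0,255,0)),(px,py,0,76,(255,255,0))]
ov("scene","s21.png",it(0,0,573,2.5),(190,170,110,140),"o1.png",4)
ov("top","t21.png",it(0,0,573,2.5),(210,120,110,110),"o2.png",4)
a=cv2.imread('pics/o1.png');b=cv2.imread('pics/o2.png')
h=max(a.shape[0],b.shape[0]);p=lambda i:np.pad(i,((0,h-i.shape[0]),(0,0),(0,0)))
cv2.imwrite('pics/o.png',np.hstack([p(a),p(b)])[:600,:])
E
```

```text
(no output)
```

View pics/o1.png

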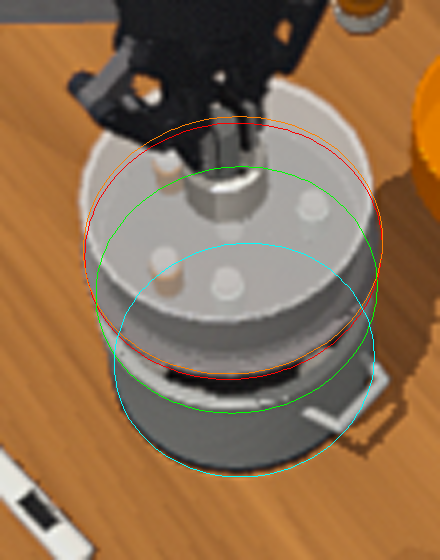

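View pics/o2.png

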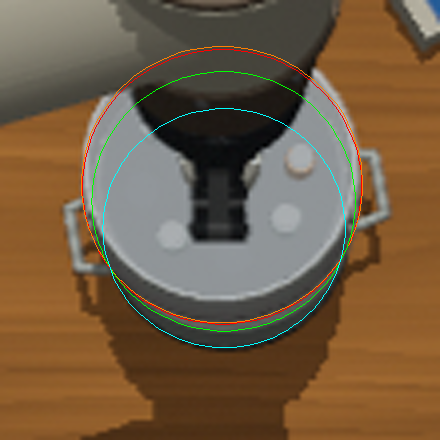

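>>> {"op": "jog_arm", "data": {
  "rows": [
    [[0,0,0.8],[0,0,0],0.5],
    [[0,0,1],[0,0,0],0.5],
    [[0,0,0.8],[0,0,0],0.5],
    [[0,0,0.6],[0,0,0],0.5],
    [[0,0,0.4],[0,0,0],0.5],
    [[0,0,0],[0,0,0],0.5]
  ]
}}

```text
clock: 28.32
position: [573.2, 2.5, 180.5]
ee_rot: [0.707, -0.707, -0.0, 0.0]
contact_force: [0.2, 0.1, -5.0]
gripper_width: 15.9
```

```bash
python3 - <<'E'
from h import *
s=arm.read_state();print(s['position'],s['gripper_width'],s['contact_force'],s['wrist_torque'])
sc=snap("scene","s22.png");t=snap("top","t22.png")
f=lambda a:cv2.resize(a[...,::-1],None,fx=4,fy=4,interpolation=cv2.INTER_CUBIC)
cv2.imwrite('pics/c25.png',np.hstack([f(sc[180:310,190:300]),f(t[130:260,220:310])]))
E
```

```text
[573.22515818   2.51242847 180.53349166] 15.877045397471955 [ 0.24415086  0.07883586 -4.99819603] [ 0.00266066  0.01366396 -0.00315261]
```

View pics/c25.png

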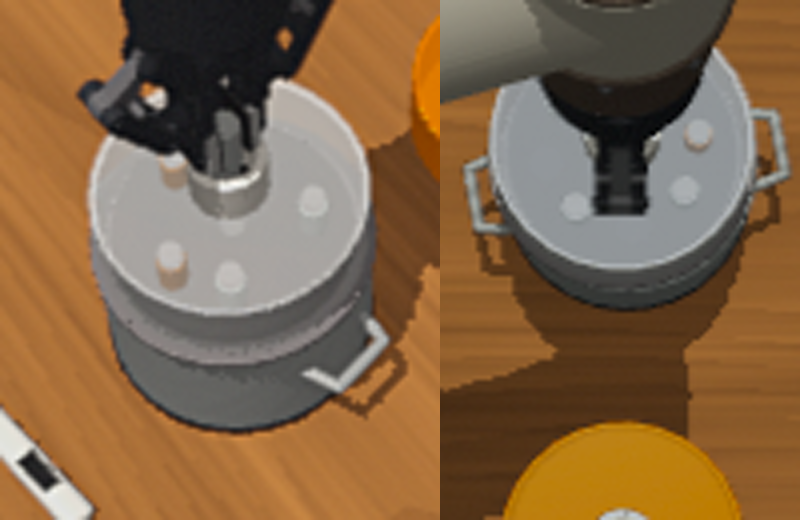

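>>> {"op": "jog_arm", "data": {
  "rows": [
    [[0,0,0.3],[0,0,0],0.5],
    [[0,0,0.2],[0,0,0],0.5],
    [[0,0,0.1],[0,0,0],0.5],
    [[0,0,0],[0,0,0],0.5]
  ]
}}

```text
clock: 28.92
position: [573.3, 2.6, 174.8]
ee_rot: [0.707, -0.707, -0.0, 0.0]
contact_force: [0.0, -0.0, -5.0]
gripper_width: 15.7
```

>>> {"op": "jog_arm", "data": {
  "rows": [
    [[0,0,0.1],[0,0,0],0.5],
    [[0,0,0.05],[0,0,0],0.5],
    [[0,0,0],[0,0,0],0.5]
  ]
}}

```text
clock: 29.3
position: [573.3, 2.6, 173.4]
ee_rot: [0.707, -0.707, 0.0, 0.0]
contact_force: [0.2, -0.1, -3.6]
gripper_width: 15.6
```

>>> {"op": "jog_arm", "data": {
  "rows": [
    [[0,0,0.06],[0,0,0],0.5],
    [[0,0,0.03],[0,0,0],0.5],
    [[0,0,0],[0,0,0],0.5]
  ]
}}

```text
clock: 29.68
position: [573.4, 2.6, 173.3]
ee_rot: [0.708, -0.707, 0.0, -0.0]
contact_force: [-2.9, 0.4, 2.1]
gripper_width: 16.1
```

>>> {"op": "jog_arm", "data": {
  "rows": [
    [[0,0,0],[0,0,0],3],
    [[0,0,0],[0,0,0],6],
    [[0,0,-0.5],[0,0,0],8.5],
    [[0,0,-2.5],[0,0,0],8.5],
    [[0,0,-2],[0,0,0],8.5],
    [[0,0,0],[0,0,0],8.5]
  ]
}}

```text
clock: 30.42
position: [574.6, 2.8, 224.5]
ee_rot: [0.708, -0.707, 0.001, -0.002]
contact_force: [0.6, 0.5, -0.3]
gripper_width: 84.9
```

```bash
python3 - <<'E'
from h import *
s=arm.read_state();print(s['position'],s['gripper_width'],s['contact_force'],s['wrist_torque'])
w=snap("wrist","w23.png");sc=snap("scene","s23.png");t=snap("top","t23.png")
f=lambda a:cv2.resize(a[...,::-1],None,fx=4,fy=4,interpolation=cv2.INTER_CUBIC)
cv2.imwrite('pics/c26.png',np.hstack([f(sc[180:310,190:300]),f(t[130:260,220:310])]))
E
```

```text
[574.59238186   2.76614016 224.48482026] 84.8805599517708 [ 0.57029502  0.47592786 -0.27360893] [-0.02086809 -0.00594407  0.05411   ]
```

View pics/c26.png

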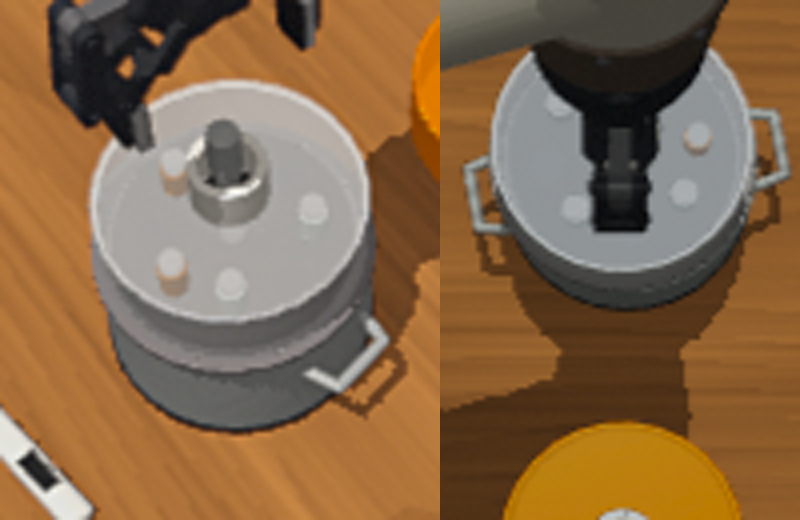

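View pics/w23.png

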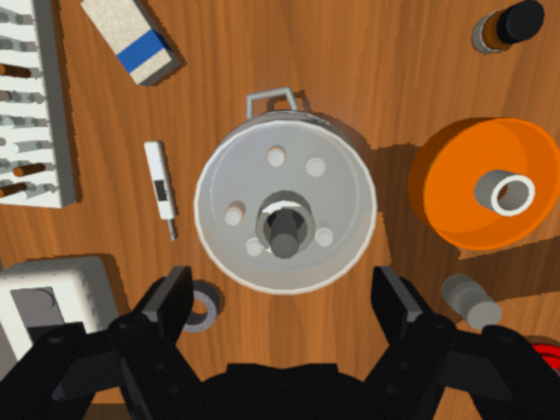

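>>> {"op": "jog_arm", "data": {
  "rows": [
    [[0,0,2],[0,0,0],8.5],
    [[0,0,2.5],[0,0,0],8.5],
    [[0,0,2],[0,0,0],8.5],
    [[0,0,1],[0,0,0],6.5],
    [[0,0,0.3],[0,0,0],5.6],
    [[0,0,0],[0,0,0],5.6]
  ]
}}

```text
clock: 31.32
position: [573.6, 2.6, 144.7]
ee_rot: [0.708, -0.707, 0.0, -0.0]
contact_force: [0.2, -0.1, -0.1]
gripper_width: 56.0
```

```bash
python3 - <<'E'
from h import *
s=arm.read_state();print(s['position'],s['gripper_width'],s['contact_force'],s['ee_rot'])
w=snap("wrist","w24.png")
cv2.imwrite('pics/c27.png',cv2.resize(w[180:380,160:400][...,::-1],None,fx=3,fy=3))
E
```

```text
[573.62411968   2.57825916 144.72020039] 56.033227709431976 [ 0.22510466 -0.1316008  -0.09521027] [ 7.07539774e-01 -7.06673481e-01  1.98975068e-04 -1.40033359e-04]
```

View pics/c27.png

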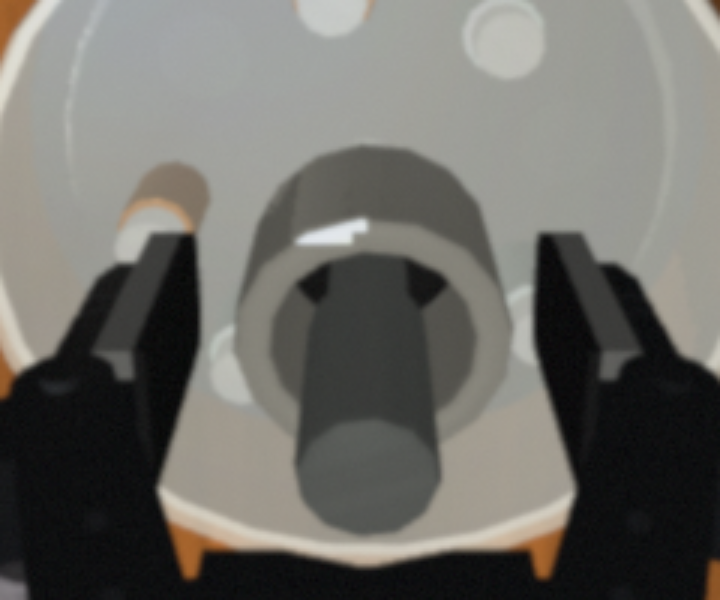

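>>> {"op": "jog_arm", "data": {
  "rows": [
    [[0,0.1,0.2],[0,0,0],5.2],
    [[0,0,0],[0,0,0],4.6],
    [[0,0,0],[0,0,0],3.6],
    [[0,0,0],[0,0,0],3],
    [[0,0,0],[0,0,0],3]
  ]
}}

```text
clock: 32.0
position: [572.6, 2.6, 143.1]
ee_rot: [0.708, -0.707, 0.0, -0.0]
contact_force: [-1.5, 0.2, 5.6]
gripper_width: 40.3
```

```bash
python3 - <<'E'
from h import *
s=arm.read_state();print(s['position'],s['gripper_width'],s['contact_force'],s['ee_rot'])
w=snap("wrist","w25.png")
cv2.imwrite('pics/c28.png',cv2.resize(w[180:380,160:400][...,::-1],None,fx=3,fy=3))
E
```

```text
[572.6471782    2.58020766 143.1461055 ] 40.265761976038014 [-1.51518505  0.19193632  5.57705591] [ 7.07568949e-01 -7.06644130e-01  3.60722441e-04 -3.53594929e-04]
```

View pics/c28.png

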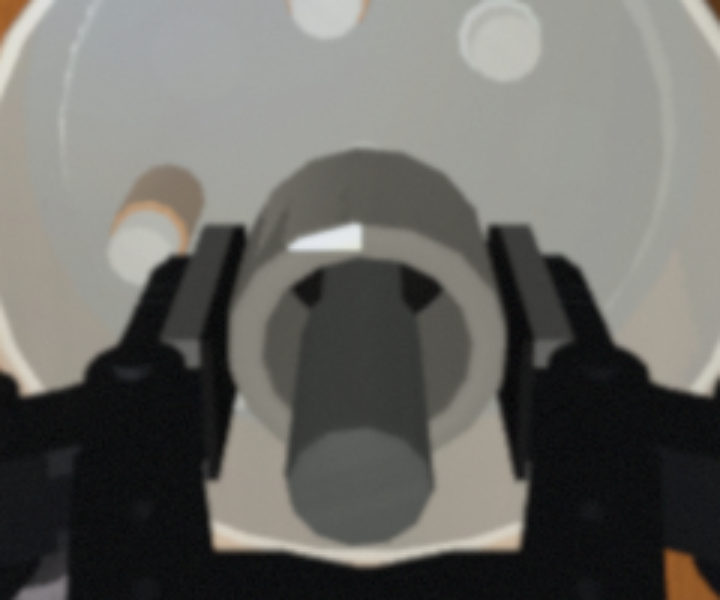

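>>> {"op": "jog_arm", "data": {
  "rows": [
    [[0,0,-0.1],[0,0,0],3],
    [[0,0,-0.3],[0,0,0],3],
    [[0,0,-0.8],[0,0,0],3],
    [[0,0,-1.2],[0,0,0],3],
    [[0,0,-1.5],[0,0,0],3],
    [[0,0,-0.5],[0,0,0],3]
  ]
}}

```text
clock: 32.8
position: [573.2, 2.7, 188.4]
ee_rot: [0.708, -0.707, 0.001, -0.001]
contact_force: [-0.5, -0.6, -2.6]
gripper_width: 40.1
```

```bash
python3 - <<'E'
from h import *
s=arm.read_state();print(s['position'],s['gripper_width'],s['contact_force'],s['ee_rot'])
w=snap("wrist","w26.png");sc=snap("scene","s26.png")
f=lambda a,k=3:cv2.resize(a[...,::-1],None,fx=k,fy=k)
cv2.imwrite('pics/c29.png',np.hstack([f(w[180:360,180:390]) if 0 else f(sc[150:310,180:310],3),f(w[100:260,180:310])]))
E
```

```text
[573.16370591   2.7297258  188.3987956 ] 40.055437948263325 [-0.52459047 -0.58591843 -2.63538563] [ 0.70751885 -0.70669266  0.0008776  -0.00134184]
```

View pics/c29.png

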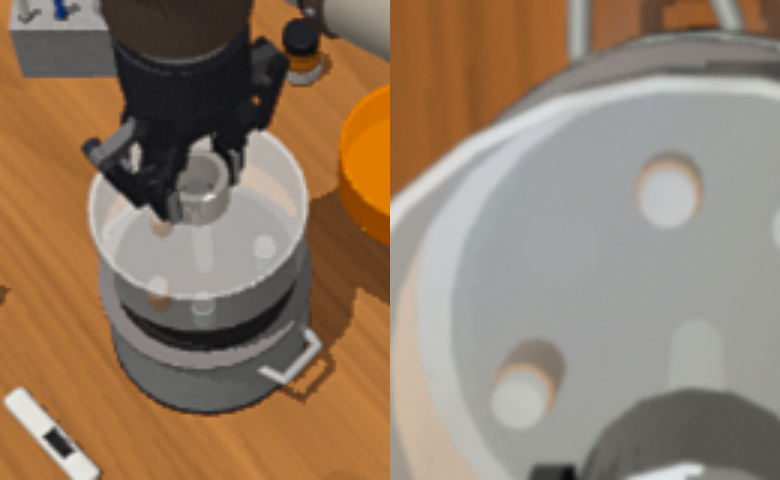

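Cover is lifting alone (≈1.6–2 N), and the insert stays on the pot. Continue up.

>>> {"op": "jog_arm", "data": {
  "rows": [
    [[0,0,-1.5],[0,0,0],3],
    [[0,0,-2],[0,0,0],3],
    [[0,0,-2.5],[0,0,0],3],
    [[0,0,-2.5],[0,0,0],3],
    [[0,0,-1.5],[0,0,0],3],
    [[0,0,-0.5],[0,0,0],3],
    [[0,0,0],[0,0,0],3],
    [[0,0,0],[0,0,0],3]
  ]
}}

```text
clock: 33.9
position: [571.9, 2.5, 290.3]
ee_rot: [0.707, -0.707, -0.001, 0.001]
contact_force: [0.4, 0.1, -1.3]
gripper_width: 40.3
```

```bash
python3 - <<'E'
from ov import *
s=arm.read_state();print(s['clock'],s['position'],s['gripper_width'],s['contact_force'],s['ee_rot'])
w=snap("wrist","w27.png");sc=snap("scene","s27.png");snap("top","t27.png")
it=[(573,2.5,85,77,(0,0,255)),(573,2.5,91,77,(0,128,255)),(573,2.5,0,76,(255,255,0)),(573,2.5,197,9,(255,0,255))]
ov("scene","s27.png",it,(180,130,140,180),"o5.png",4)
E
```

```text
33.9 [571.85390714   2.53023755 290.27322967] 40.3031809567089 [ 0.36885459  0.05373907 -1.26790998] [ 7.07443686e-01 -7.06768748e-01 -7.03274334e-04  9.34692888e-04]
```

View pics/s27.png

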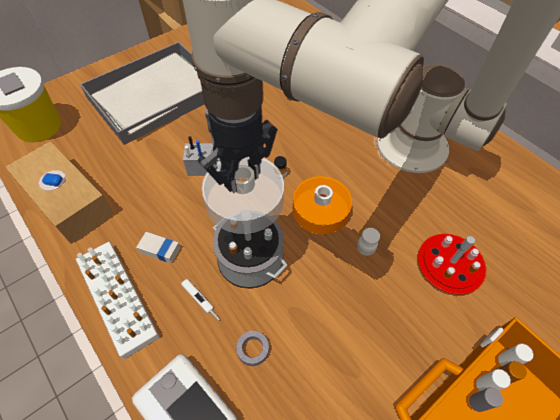

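View pics/o5.png

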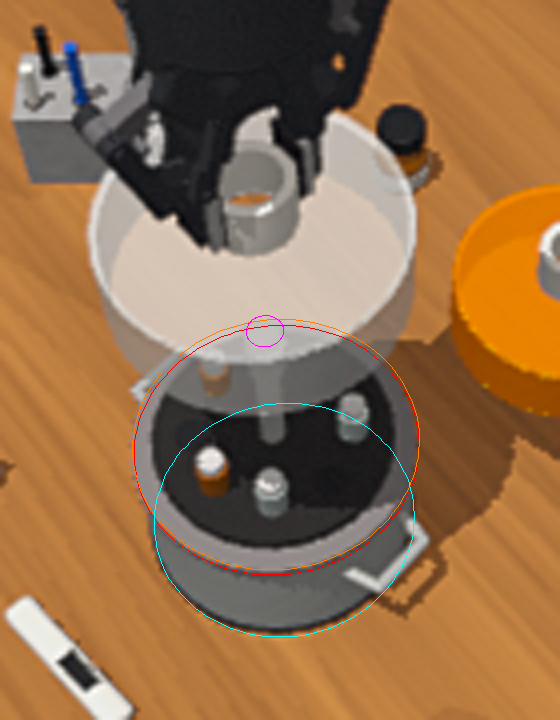

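View pics/t27.png

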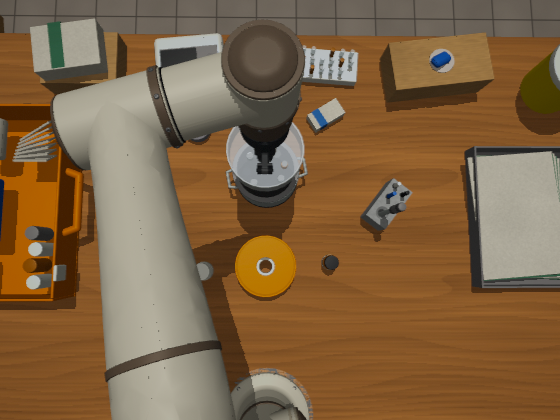

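```bash
python3 - <<'E'
from h import *
s=arm.read_state();print(s['clock'],s['joint_vel'].round(3),s['gripper_width'])
print(arm.job_done())
E
```

```text
34.05 [-0.001 -0.001  0.006  0.001 -0.001  0.003] 40.38217512906453
the job is handed in; nothing more can be done
None
```

I did the whole job in the order asked and handed it in at 34 s of the 72 s allowed. The hand-in gives no verdict.

- **Stirring:** I took the rod out and stirred two rounds near the pot wall. All six balls moved well over 60° round the pot by the images, and all six were still in it. The rod had tilted about 2.6° in the grip; I corrected that before putting it back. The images taken after release show it standing in its bore.
- **Insert:** I carried the grey insert by its knob, with the clear cover on it, and lowered it onto the pot. Contact came at the height expected for a flange sitting on the rim, with side force under 3 N. The images show it flat.
- **Cover:** I lifted the cover alone by its collar. At hand-in it was held level, with its lower edge at about 238 mm, roughly 40 mm above the top of the stem. The insert still looks flat and centred on the pot.

**Where checks disagreed:** the wrist camera was off by about 3 mm in x and 6 mm in y against the other two cameras and the gripper's own position. I corrected for this before each grasp. After the lift, the flange outline I drew over the scene picture sat about 1 to 2 px off, the same offset the pot outline shows.

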